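Make up two weld kits on their kit boards

TASK

Make up two weld kits on their plywood boards. Pipe-bend kit, on the board that already holds a flange: lay the small pipe elbow flat inside the low wooden rails and stand the aluminium purge plug in the steel collar. Pipe-saddle kit, on the other board: stand the piece of square box section over the square post and the short grey tube over the round post, and stand the magnetic square upright in the narrow slot, every part right down on its board.

Things in the scene. Friction and masses are not known exactly. Their poses are not given: they have to be found in the camera images.
- box_section: Dark steel box section (square tube offcut) standing on end, 66 x 65 x 110 mm, a hole drilled in one side, open right through (clear bore 56 mm square), 0.75 kg. Origin: centre of its underside, z up its axis, x and y square to its sides.
- grey_tube: Short plain grey steel tube standing on end, 67 mm outside diameter, 85 mm high, open right through (clear bore at least 55 mm), 0.42 kg. Origin: centre of its underside, z up its axis. Not the black tube (66 mm diameter, 150 mm high) that stands among the parts, nor the long tube and scrap pipe at the back: none of those belongs to a kit.
- purge_plug: Turned aluminium purge plug standing on end: solid bright body 60 mm diameter and 60 mm high with two black rubber rings round its lower half, and a thin brass gas spigot (12 mm diameter, 22 mm tall) on top, 82 mm high in all, 0.40 kg. Origin: centre of its underside, z up its axis.
- small_elbow: Small pipe elbow, a bend of bare tube 51 mm in diameter lying on its side, 73 x 86 x 51 mm (x, y, z), 0.35 kg. Origin: centre of its outline at its underside; z up. One leg runs straight to +y with its axis at x = -11 mm (hold it there, across x, about 20 mm to +y of the origin, 48 to 50 mm wide); the other end bends off towards +x, -y.
- magnet_square: Red magnetic welding square (no pull in this scene): a five-sided plate 14 mm thick (own x), 90 mm long (own y), 75 mm high, standing upright on its long edge, 0.3 kg. Origin: centre of its underside; z up. Its sides slope in to a top edge from y = 0 to +25 mm: hold it across x at about y = +8 mm, 45 to 55 mm up.
- square_post: Square aluminium post in the middle of the saddle-kit board (the one without flange): 40 x 40 mm, 70 mm tall, top 10 mm stepped in to 32 mm. Origin: centre of its foot on the board's upper face, 12 mm above the bench; z up, x and y square to its sides. The box section goes over it. Boards: 135 x 300 x 12 mm, fixed to the bench, x across and y along the board; each board's holders share its axes.
- round_post: Round aluminium post on the same board, 98 mm to the -y side of the square post: 40 mm diameter, 55 mm tall, top 10 mm tapered to 28 mm. Origin: centre of its foot on the board's upper face, 12 mm above the bench; z up. The grey tube goes over it.
- magnet_slot: Narrow slot on the same board, 112 mm to the +y side of the square post, between aluminium rails 10 mm high, closed at the ends: inside 108 mm along x by 32 mm along y. Origin: its centre on the board's upper face, 12 mm above the bench; z up. The magnetic square stands in it, long side (own y) along the slot's x, either way round.
- elbow_bay: Four low wooden rails (8 mm high and wide, open at the corners) on the bend-kit board beside its black two-bolt flange (92 x 116 x 10 mm, fixed): inside 102 mm along x by 90 mm along y. Origin: its centre on the board's upper face, 12 mm above the bench; z up. The elbow lies flat inside, its own y along the bay's x, either way round.
- plug_collar: Low steel collar on the bend-kit board, 99 mm to the +y side of the elbow bay's centre: 84 mm outside and 78 mm inside diameter, 10 mm high; its floor is the board. Origin: its centre on the board's upper face, 12 mm above the bench; z up. The aluminium plug stands inside it.
Mind the look-alikes: they are no part of the job. What is shaped like the grey_tube but pink is not meant.

How it is judged:
By the outcome, as a careful person would: the job done as asked, in the order asked, and still so for the second after the job is handed in, with the robot touching nothing.
It also fails if it takes over 120 s, if anything falls off the work surface, if the arm or the gripper's body presses on something with over 40 N, if the wrist force passes 120 N, or if a joint passes its speed limit or range.

ROBOT

A 6-joint arm with a two-finger parallel gripper is mounted at the origin on a cart in front of the work surface, level with it; the furniture and walls round the work are solid. World frame = base frame: x ahead of the robot, y to its left, z up, the work surface at z = 0. Lengths are in mm, angles in rad, forces in N, time in s.
With the tool pointing down it reaches from about 300 to 850 mm from the base axis. Payload 5.4 kg.
Tool frame: the origin (TCP) lies midway between the tips of the shut fingers; the grasp point (between the pads) lies 19 mm behind it (manip.pinch_z is the distance from the TCP to the grasp point, in mm); z points along the fingers, y is the line along which they close (so a half turn about z gives the same grasp; the last joint's range is limited). The gripper opens to 85 mm and grips with 20 to 120 N. Pads are 22 mm wide; open, the fingers measure 114 mm over their backs; the gripper's body (76 mm by 85 mm) begins 54 mm behind the grasp point. The pads swing forward as they close: fully open they stand 13 mm farther back than shut.
Start: joints at [-1.363, 0.158, 1.597, -0, 1.386, -0.21], TCP at [233.282, -525.534, 231.299] pointing down, gripper open.
Joint ranges: [-2.91, 2.91], [-0.94, 2.29], [0.18, 2.7], [-1.29, 4.43], [0.17, 2.64], [-3, 3]. Speed limits (rad/s): [2.57, 2.57, 3.14, 3.14, 3.14, 3.14].

INTERFACE

Orientations are given as a unit quaternion [x, y, z, w].
In Python, from plant import manip gives the robot as it stands.
- The arm moves only by the tool send_rows, never from a script. Its argument "moves" is a list of rows, each an object of numbers: "ax", "ay", "az": the turn, a rotation vector about the tool's x, y, z in rad; "tx", "ty", "tz": the shift along the tool's x, y, z in mm; "jaw": the closure, from -1 (fully open) to 1 (shut). A call has 1 to 20 rows; each row is the pose to reach, as a shift and turn from the pose commanded when the call began, along the tool's axes at that moment; what a row does not reach only later rows make up. A row lasts 1/8 s, in which the tool goes at most 62.5 mm and 10.7 degrees, less where a joint would pass 70% of its speed; a pose out of reach is approached as far as the arm can. A call with a gripper value outside its range is refused whole. The fingers move at their own pace and stop on an object; the grip force is fixed at half the most. Time passes only in rows, so rows that repeat a pose let the fingers close. It gives the time, the measured TCP pose, the force, the opening and the grip force at its end, in the units of the state.
- manip.read_state(): the state, without advancing time (a new reading comes with each control period).
- manip.capture(name): name is "side" or "top"; returns a dict with "image" (384x512x3 uint8, red, green, blue), "camera_matrix" (3x3 intrinsics, pixels), "world_from_camera" (4x4, takes a point from camera to world coordinates). Camera axes: x right, y down, z forward; pixel columns grow to the right and rows downward; lengths in mm; the calibration is good to about 2 mm. A picture is of the moment at which its call begins. There is no depth.
- manip.close_job(): hands the job in; it is judged then, once.
The state is a dict: "time": time; "qpos": joint angles; "qd": joint speeds; "effort": joint torques, N m; "position": TCP position; "tcp_rot": TCP orientation; "force": force on the tool from outside, world axes, zero at the start; "ft_torque": the same for the moment, N m; "width": finger opening in mm; "grasp_force": force on a finger pad.
Only numpy, scipy, OpenCV 4.12 (cv2) and the standard library are available. Lean on these libraries where they do the work, as an engineer would, in place of code of your own. Each camera call takes 0.05 s, during which the arm holds its last target. There are 200 camera calls.

## Working session

There is one attempt and no reset: what is moved stays moved. The work goes in short steps, Python scripts to look and compute and a tool call to move; the robot and the scene stay as the last step left them, time stands still between calls to the robot, and variables do not carry over. Pictures are saved under pics/ and viewed, at most 17 in all, crops included, and the job is handed in when it is done.

Besides the shell and the picture viewer there is one more tool, called after "Call:" in YAML: its name, and indented under it one key for each argument. send_rows: Moves the arm, as the interface text tells. Its arguments: {"type":"object","properties":{"moves":{"type":"array"}},"required":["moves"]}

```bash
mkdir -p pics; ls; python3 - <<'E'
from plant import manip
import cv2,numpy as np
for n in("top","side"):
    c=manip.capture(n); cv2.imwrite(f"pics/{n}0_raw.png",c["image"][:,:,::-1])
    cv2.imwrite(f"pics/{n}0.png",cv2.resize(c["image"][:,:,::-1],(800,600),interpolation=cv2.INTER_CUBIC))
    print(n,np.round(c["camera_matrix"],2).tolist(),np.round(c["world_from_camera"],4).tolist())
print(manip.read_state(), manip.pinch_z)
E
```

```text
pics
top [[418.68, 0.0, 260.56], [0.0, 418.68, 189.88], [0.0, 0.0, 1.0]] [[-0.0262, -0.9962, 0.0829, 517.6948], [-0.9996, 0.0255, -0.0093, 42.5229], [0.0072, -0.0831, -0.9965, 1194.2254], [0.0, 0.0, 0.0, 1.0]]
side [[394.52, 0.0, 253.88], [0.0, 394.52, 194.25], [0.0, 0.0, 1.0]] [[0.9998, -0.0053, 0.0196, 585.9275], [-0.0143, -0.869, 0.4945, -503.5049], [0.0144, -0.4947, -0.8689, 985.6416], [0.0, 0.0, 0.0, 1.0]]
{'time': 0.1, 'qpos': array([-1.36312685e+00,  1.58983634e-01,  1.59814243e+00,  2.70200850e-05,
        1.38616605e+00, -2.10074957e-01]), 'qd': array([ 0.00030545, -0.00060007, -0.00395659, -0.00042347, -0.00116013,
        0.00090183]), 'effort': array([-8.63679597e-04, -3.96991611e+01, -3.32337713e+01, -2.80345193e-04,
        4.18892858e-03, -1.43891998e-05]), 'position': array([ 233.16425326, -525.00915077,  230.3985958 ]), 'tcp_rot': array([ 9.78265554e-01,  2.07354248e-01,  1.43003066e-05, -8.49710040e-04]), 'force': array([ 0.73842636, -0.60652701,  0.25761151]), 'ft_torque': array([-0.00654114, -0.01924382,  0.00097351]), 'grasp_force': 0.0, 'width': 85.02745998598466} 18.700000000000003
```

View pics/top0.png

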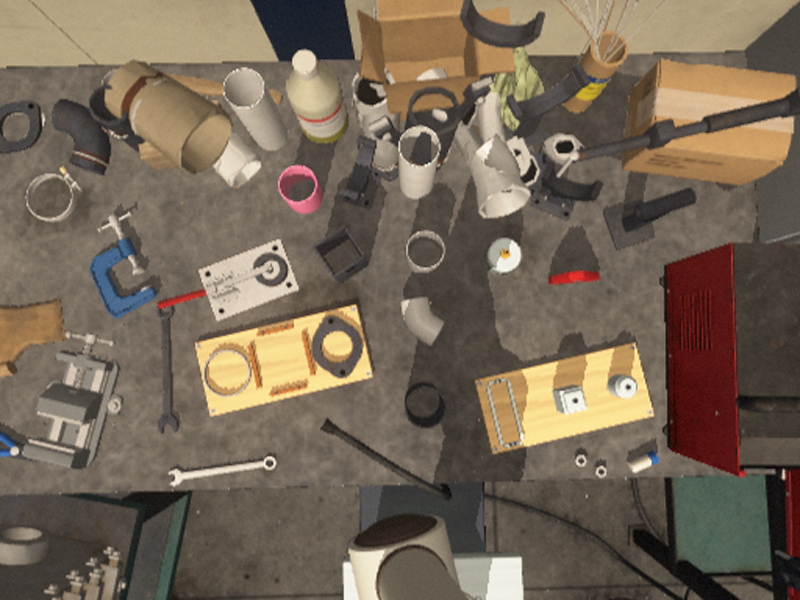

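View pics/side0.png

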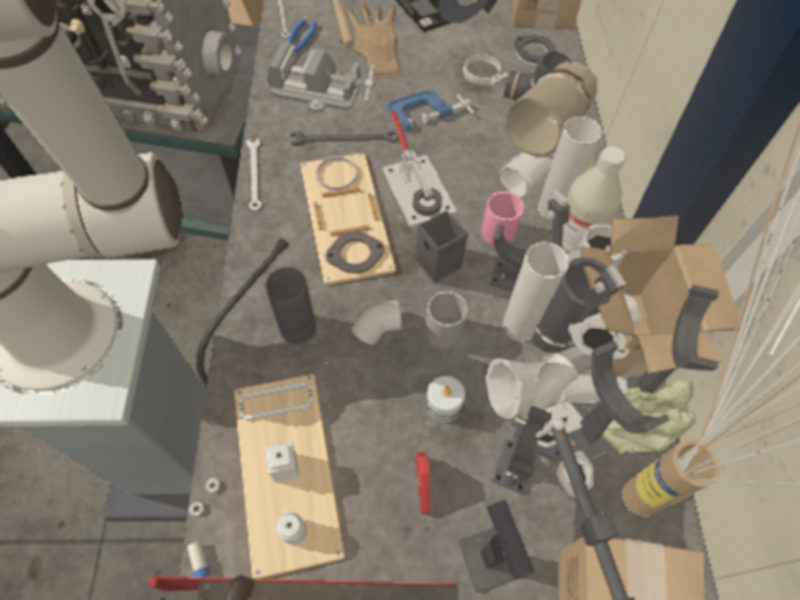

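The top view shows these parts (800x600 px):
- Box section at (342,253), grey tube (425,250), plug (505,254), magnet (574,277), elbow (423,321).
- Look-alikes for the grey tube: pink tube (300,189), black tube (425,404), long white tube (418,160), scrap pipe (500,190). For the elbow: the dark elbow at (85,135) and the pipe at the back. For the box section: the dark bracket at (360,170). For the magnet: the red clamp handle at (180,298).
- Bend board at (283,360), saddle board at (565,398). The side view agrees.

Next I take close crops.

```bash
cat > crop.py <<'E'
import cv2
def crop(src,out,x0,y0,w=200,h=150,s=4):
    im=cv2.imread(src)[y0:y0+h,x0:x0+w]; im=cv2.resize(im,None,fx=s,fy=s,interpolation=cv2.INTER_CUBIC)
    for x in range(0,w,10):
        cv2.line(im,(x*s,0),(x*s,4 if x%20 else 9),(0,0,255),1)
        if x%20==0: cv2.putText(im,str(x+x0),(x*s+2,18),0,.38,(0,0,255),1)
    for y in range(0,h,10):
        cv2.line(im,(0,y*s),(4 if y%20 else 9,y*s),(0,0,255),1)
        if y%20==0 and y: cv2.putText(im,str(y+y0),(10,y*s+4),0,.38,(0,0,255),1)
    cv2.imwrite(out,im)
E
python3 -c "
from crop import crop
crop('pics/top0_raw.png','pics/tL.png',120,140)
crop('pics/top0_raw.png','pics/tR.png',250,140)
crop('pics/side0_raw.png','pics/s1.png',180,90)
crop('pics/side0_raw.png','pics/s2.png',140,225)"
```

```text
(no output)
```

View pics/tL.png

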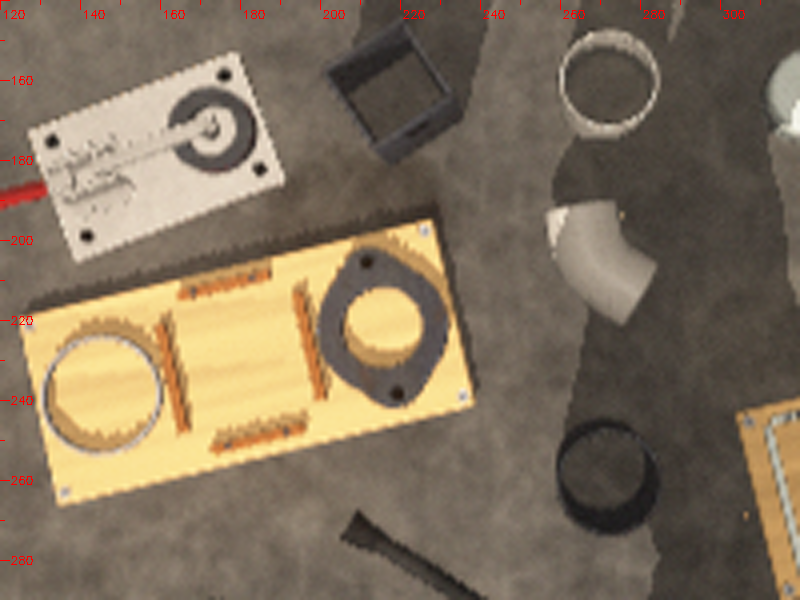

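View pics/tR.png

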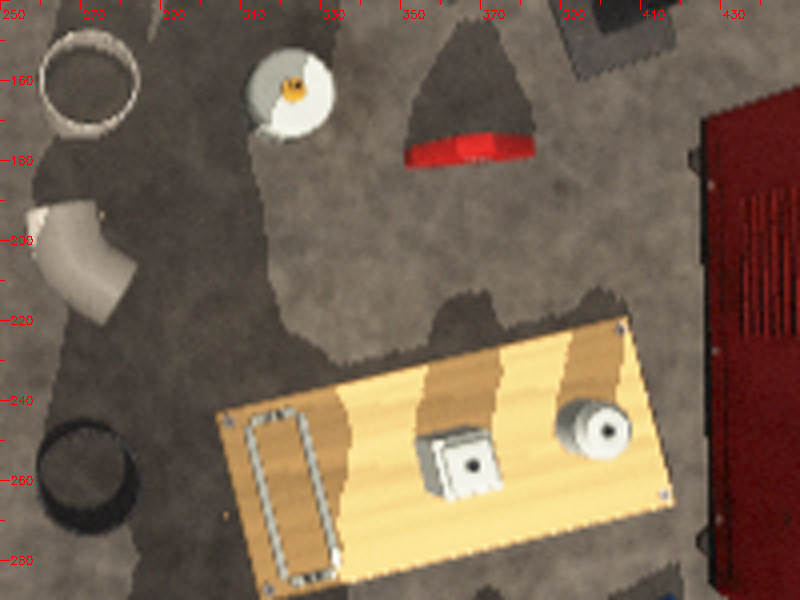

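View pics/s1.png

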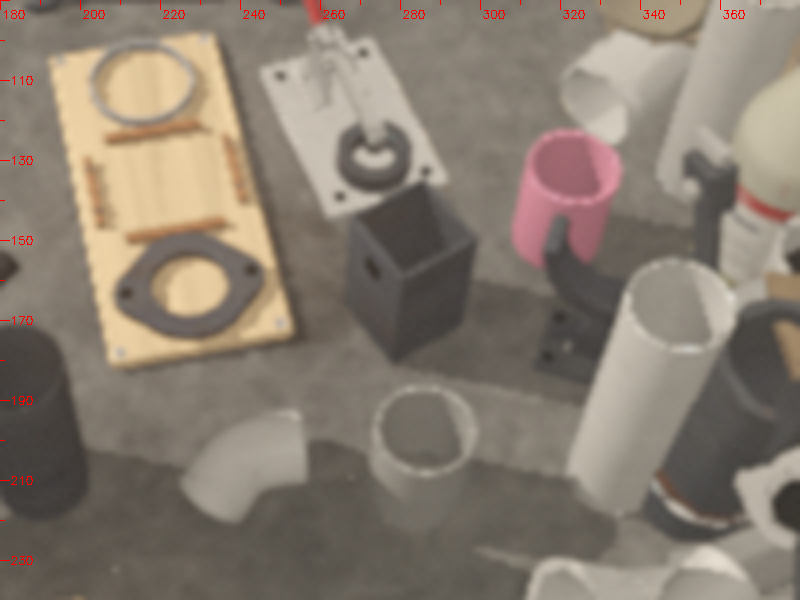

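View pics/s2.png

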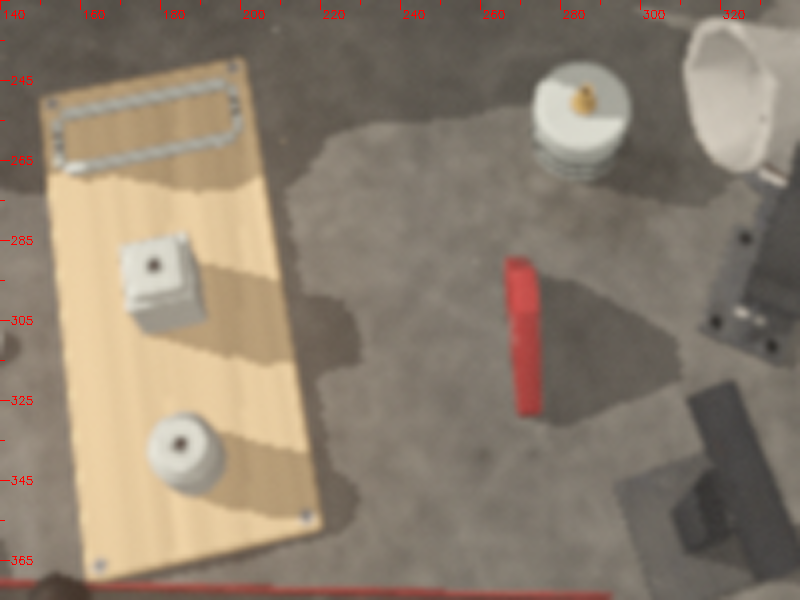

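The crops show, in raw pixels:
- **Top view:** bend board corners (125.5,218), (229,195), (238,241), (134.5,266), and collar (146,238). Saddle board corners (304,243), (407,219.5), (419,266), (316,290). The square post top hole is at (368,256) and the round post top at (402,248).
- **Parts:** grey tube rim (272,160), plug spigot (323,162), elbow end face (257,193)-(274,191), and the magnet from (351,180) to (384,176).
- **Choice of tube:** the 85 mm plain grey tube at side (286,197) is the right one, not the pink tube at side (323,132).

```bash
cat > geo.py <<'E'
import numpy as np
CAM={'t':(418.68,260.56,189.88,np.array([[-0.0262,-0.9962,0.0829,517.6948],[-0.9996,0.0255,-0.0093,42.5229],[0.0072,-0.0831,-0.9965,1194.2254]])),
 's':(394.52,253.88,194.25,np.array([[0.9998,-0.0053,0.0196,585.9275],[-0.0143,-0.869,0.4945,-503.5049],[0.0144,-0.4947,-0.8689,985.6416]]))}
def ray(c,u,v):
    f,cx,cy,T=CAM[c]; return T[:,3],T[:,:3]@np.array([(u-cx)/f,(v-cy)/f,1])
def at(c,u,v,z):
    o,d=ray(c,u,v); return (o+d*(z-o[2])/d[2])[:2]
def tri(pt,ps):
    (o,d),(p,e)=ray('t',*pt),ray('s',*ps); s=np.linalg.lstsq(np.c_[d,-e],p-o,rcond=None)[0]
    a,b=o+s[0]*d,p+s[1]*e; return (a+b)/2,np.linalg.norm(a-b)
E
python3 - <<'E'
from geo import *
np.set_printoptions(precision=1,suppress=True)
L=lambda x,y:(120+x/4,140+y/4)
R=lambda x,y:(250+x/4,140+y/4)
S=lambda x,y:(180+x/4,90+y/4)
Q=lambda x,y:(140+x/4,225+y/4)
def board(n,c,pts):
    P=np.array([at(c,*p,12) for p in pts]); m=P.mean(0)  # TL,TR,BR,BL : (+x+y),(+x-y),(-x-y),(-x+y)
    yd=P[0]+P[3]-P[1]-P[2]; xd=P[0]+P[1]-P[2]-P[3]
    print(n,c,m,'len',np.linalg.norm(yd)/2,np.linalg.norm(xd)/2,'yaw deg',np.degrees([np.arctan2(-yd[0],yd[1]),np.arctan2(xd[1],xd[0])]))
board('bend','t',[L(22,312),L(435,220),L(473,405),L(58,505)])
board('bend','s',[S(213,32),S(298,338),S(112,367),S(50,60)])
board('sad','t',[R(217,413),R(628,318),R(675,504),R(265,600)])
board('sad','s',[Q(243,58),Q(322,526),Q(85,583),Q(40,98)])
print('collar',at('t',*L(103,394),22),at('s',*S(143,83),22))
print('bay rails',at('t',*L(242,332),16),at('s',*S(167,180),16), 'railpair', at('t',*L(175,375),16),at('t',*L(312,340),16),at('t',*L(225,283),16),at('t',*L(259,434),16))
print('sqpost',at('t',*R(473,465),82),at('s',*Q(153,265),82))
print('rpost',at('t',*R(607,431),67),at('s',*Q(180,443),67))
print('slot',at('t',*R(292,495),22),at('s',*Q(148,126),22))
B=np.array([at('t',*L(*p),110) for p in((327,68),(405,27),(461,100),(392,160))]);print('box',B.mean(0),[np.linalg.norm(B[i]-B[i-1]) for i in range(4)],[np.degrees(np.arctan2(*(B[i]-B[i-1])[::-1]))for i in range(4)])
B=np.array([at('s',*S(*p),110) for p in((348,215),(423,183),(478,240),(402,278))]);print('box s',B.mean(0),[np.linalg.norm(B[i]-B[i-1]) for i in range(4)],[np.degrees(np.arctan2(*(B[i]-B[i-1])[::-1]))for i in range(4)])
print('tube',at('t',*L(609,78),85),at('s',*S(423,429),85))
print('plug',at('t',*R(291,93),60),at('s',*Q(582,107),60),'spigot',at('t',*R(293,88),82))
for n,p,q in(('mag top +',R(457,148),Q(521,261)),('mag top -',R(497,146),Q(524,312))): print(n,at('t',*p,75),at('s',*q,75),tri(p,q))
for p in ((405,166),(535,155)): print('mag base end',at('t',*R(*p),0),at('t',*R(*p),15))
print('mag s end',at('s',*Q(528,414),0),at('s',*Q(528,414),15))
for n,p in(('end1',(547,212)),('end1',(615,203)),('end2',(655,265)),('end2',(625,325)),('leftedge',(556,262)),('lowleft',(585,305)),('inner',(626,245))): print(n,at('t',*L(*p),25.5))
for n,p in(('s end1',(302,410)),('s end1b',(307,482)),('s end2',(182,483)),('end2b',(237,521)),('bend',(232,425))): print(n,at('s',*S(*p),25.5))
print('welder',tri((470,157),(291,373)),tri((475,302),(96,371)))
E
```

```text
bend t [508.8 255.2] len 296.78817825219096 134.97813994198967 yaw deg [11.6 10.5]
bend s [511.2 252.9] len 302.67426436491326 136.06448822077473 yaw deg [12.2 11.5]
sad t [ 427.  -247.1] len 296.8832847467406 133.0566930396792 yaw deg [11.4 11.9]
sad s [ 428.8 -246.4] len 297.6101615291458 134.870265443589 yaw deg [11.6 11.9]
collar [487.9 353.9] [490.4 352.2]
bay rails [528.4 258.2] [511.6 259.5] railpair [499.6 305.2] [521.5 209.3] [563.  269.8] [457.2 247.1]
sqpost [ 427.5 -247. ] [ 428.2 -245.5]
rpost [ 446.4 -341.8] [ 448.5 -341.2]
slot [ 405.4 -136.1] [ 407.3 -138.1]
box [683.3 138.8] [np.float64(74.10773227634128), np.float64(57.53463807151862), np.float64(60.6792497544069), np.float64(59.56288352303521)] [np.float64(33.912548212950526), np.float64(-63.311277579585585), np.float64(-144.04935923542786), np.float64(129.91846119979334)]
box s [688.2 143.1] [np.float64(63.16877517360421), np.float64(59.9844647945485), np.float64(60.270637637328186), np.float64(61.968309975574584)] [np.float64(123.38106252560215), np.float64(27.34624119463683), np.float64(-54.503543672701454), np.float64(-149.7337107547687)]
tube [690.7  -1.2] [689.6  -0.5]
plug [ 680.8 -140.1] [ 683.4 -142.3] spigot [ 681. -138.]
mag top + [ 638.5 -248.1] [ 641.  -243.3] (array([ 639. , -245.9,   83.3]), np.float64(2.932871242767144))
mag top - [ 639.1 -275.2] [ 641.7 -273. ] (array([ 640.1, -274. ,   78.7]), np.float64(2.7374503259129535))
mag base end [ 634.5 -229.6] [ 633.  -226.2]
mag base end [ 640.1 -323.5] [ 638.5 -318.9]
mag s end [ 646.5 -315.1] [ 645.6 -318. ]
end1 [606.4  42.5]
end1 [611.5  -5.3]
end2 [567.4 -31.9]
end2 [526.2  -9.8]
leftedge [571.3  37.1]
lowleft [540.8  17.7]
inner [581.9 -12.1]
s end1 [612.2  48.5]
s end1b [614.7  -8.3]
s end2 [529.3  -8.5]
end2b [567.  -37.5]
bend [563.2  36.8]
welder (array([ 658. , -438.2,  267. ]), np.float64(2.315172135117802)) (array([ 335.1, -430.1,  262.9]), np.float64(3.139107818520968))
```

```bash
cat > go.py <<'E'
# usage: go.py x y z yheading_deg   -> shift/turn in tool axes from the measured pose
import sys,numpy as np
from scipy.spatial.transform import Rotation as R
from plant import manip
np.set_printoptions(precision=3,suppress=True)
s=manip.read_state(); M=R.from_quat(s['tcp_rot']).as_matrix(); p=s['position']
h=np.degrees(np.arctan2(M[1,1],M[0,1]))
print('t',round(s['time'],2),'pos',p,'yhead',round(h,2),'tilt',round(np.degrees(np.arccos(-M[2,2])),2),'w',s['width'],'q',s['qpos'],'F',s['force'])
a=list(map(float,sys.argv[1:]))
for i in range(0,len(a),4):
    x,y,z,hd=a[i:i+4]
    d=np.deg2rad((hd-h+180)%360-180); print((x,y,z,hd),'txyz',M.T@(np.array([x,y,z])-p),'az',round(-d,3),'q6 about',round(np.arctan2(y,x)-np.deg2rad(h)-d,2))
E
python3 go.py 588 15.5 200 -83
```

```text
t 0.1 pos [ 233.164 -525.009  230.399] yhead -66.07 tilt 0.1 w 85.02745998598466 q [-1.363  0.159  1.598  0.     1.386 -0.21 ] F [ 0.738 -0.607  0.258]
(588.0, 15.5, 200.0, -83.0) txyz [ 543.593 -350.024   31.185] az 0.296 q6 about 1.47
```

Call:
send_rows:
  moves:
    - {"tz": -60, "jaw": -1}
    - {"tz": -120, "jaw": -1}
    - {"tz": -140, "jaw": -1}
    - {"tx": 540, "ty": -348, "tz": -140, "az": 0.29, "jaw": -1}
    - {"tx": 543.5, "ty": -350, "tz": -140, "az": 0.296, "jaw": -1}
    - {"tx": 543.5, "ty": -350, "tz": -140, "az": 0.296, "jaw": -1}
    - {"tx": 543.5, "ty": -350, "tz": -140, "az": 0.296, "jaw": -1}
    - {"tx": 543.5, "ty": -350, "tz": -140, "az": 0.296, "jaw": -1}
    - {"tx": 543.5, "ty": -350, "tz": -140, "az": 0.296, "jaw": -1}
    - {"tx": 543.5, "ty": -350, "tz": -140, "az": 0.296, "jaw": -1}
    - {"tx": 543.5, "ty": -350, "tz": -140, "az": 0.296, "jaw": -1}
    - {"tx": 543.5, "ty": -350, "tz": -140, "az": 0.296, "jaw": -1}
    - {"tx": 543.5, "ty": -350, "tz": -140, "az": 0.296, "jaw": -1}
    - {"tx": 543.5, "ty": -350, "tz": -140, "az": 0.296, "jaw": -1}
    - {"tx": 543.5, "ty": -350, "tz": -140, "az": 0.296, "jaw": -1}
    - {"tx": 543.5, "ty": -350, "tz": 0, "az": 0.296, "jaw": -1}
    - {"tx": 543.5, "ty": -350, "tz": 50, "az": 0.296, "jaw": -1}
    - {"tx": 543.5, "ty": -350, "tz": 80, "az": 0.296, "jaw": -1}
    - {"tx": 543.5, "ty": -350, "tz": 80, "az": 0.296, "jaw": -1}
    - {"tx": 543.5, "ty": -350, "tz": 80, "az": 0.296, "jaw": -1}

```text
schema error: expected keys ax, ay, az, tx, ty, tz, jaw
```

```bash
python3 go.py 588 15.5 12 -83; python3 - <<'E'
from plant import manip
import cv2
from crop import crop
for n in("top","side"):
    c=manip.capture(n); cv2.imwrite(f"pics/{n}1_raw.png",c["image"][:,:,::-1])
crop('pics/side1_raw.png','pics/s_el.png',180,140)
E
```

```text
t 0.1 pos [ 233.164 -525.009  230.399] yhead -66.07 tilt 0.1 w 85.02745998598466 q [-1.363  0.159  1.598  0.     1.386 -0.21 ] F [ 0.738 -0.607  0.258]
(588.0, 15.5, 12.0, -83.0) txyz [ 543.522 -349.712  219.185] az 0.296 q6 about 1.47
```

View pics/s_el.png

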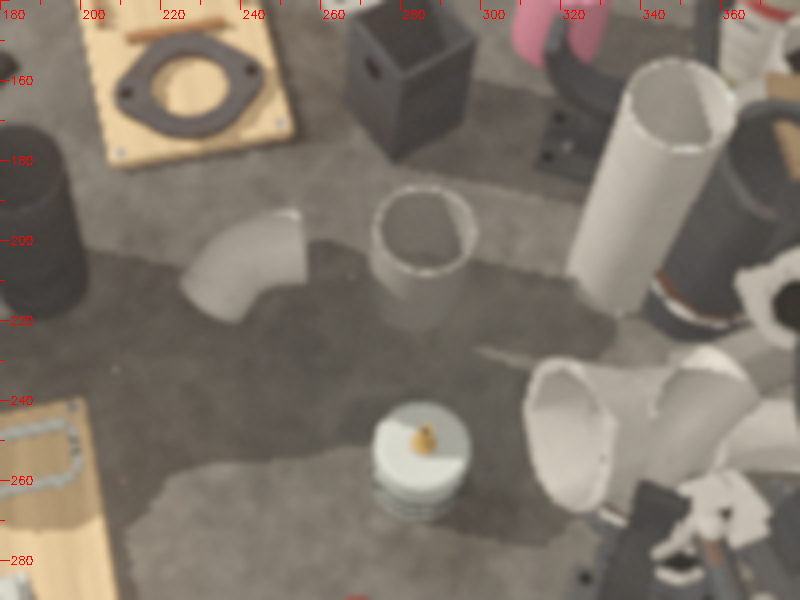

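The call was refused because every key is needed, so the picture still shows the untouched scene: elbow at (235,205), plug at (285,252). I resend with all the keys.

Call:
send_rows:
  moves:
    - {"ax": 0, "ay": 0, "az": 0, "tx": 0, "ty": 0, "tz": -60, "jaw": -1}
    - {"ax": 0, "ay": 0, "az": 0, "tx": 0, "ty": 0, "tz": -120, "jaw": -1}
    - {"ax": 0, "ay": 0, "az": 0, "tx": 0, "ty": 0, "tz": -140, "jaw": -1}
    - {"ax": 0, "ay": 0, "az": 0.29, "tx": 540, "ty": -348, "tz": -140, "jaw": -1}
    - {"ax": 0, "ay": 0, "az": 0.296, "tx": 543.5, "ty": -350, "tz": -140, "jaw": -1}
    - {"ax": 0, "ay": 0, "az": 0.296, "tx": 543.5, "ty": -350, "tz": -140, "jaw": -1}
    - {"ax": 0, "ay": 0, "az": 0.296, "tx": 543.5, "ty": -350, "tz": -140, "jaw": -1}
    - {"ax": 0, "ay": 0, "az": 0.296, "tx": 543.5, "ty": -350, "tz": -140, "jaw": -1}
    - {"ax": 0, "ay": 0, "az": 0.296, "tx": 543.5, "ty": -350, "tz": -140, "jaw": -1}
    - {"ax": 0, "ay": 0, "az": 0.296, "tx": 543.5, "ty": -350, "tz": -140, "jaw": -1}
    - {"ax": 0, "ay": 0, "az": 0.296, "tx": 543.5, "ty": -350, "tz": -140, "jaw": -1}
    - {"ax": 0, "ay": 0, "az": 0.296, "tx": 543.5, "ty": -350, "tz": -140, "jaw": -1}
    - {"ax": 0, "ay": 0, "az": 0.296, "tx": 543.5, "ty": -350, "tz": -140, "jaw": -1}
    - {"ax": 0, "ay": 0, "az": 0.296, "tx": 543.5, "ty": -350, "tz": -140, "jaw": -1}
    - {"ax": 0, "ay": 0, "az": 0.296, "tx": 543.5, "ty": -350, "tz": -140, "jaw": -1}
    - {"ax": 0, "ay": 0, "az": 0.296, "tx": 543.5, "ty": -350, "tz": -80, "jaw": -1}
    - {"ax": 0, "ay": 0, "az": 0.296, "tx": 543.5, "ty": -350, "tz": -20, "jaw": -1}
    - {"ax": 0, "ay": 0, "az": 0.296, "tx": 543.5, "ty": -350, "tz": 40, "jaw": -1}
    - {"ax": 0, "ay": 0, "az": 0.296, "tx": 543.5, "ty": -350, "tz": 80, "jaw": -1}
    - {"ax": 0, "ay": 0, "az": 0.296, "tx": 543.5, "ty": -350, "tz": 80, "jaw": -1}

```text
time: 2.7
position: [584.7, 13.6, 147.8]
tcp_rot: [0.998, 0.06, -0.004, -0.001]
force: [-0.8, -0.0, 0.6]
width: 85.1
grasp_force: 0.0
```

```bash
python3 go.py 588 15.5 12 -83
```

```text
t 2.7 pos [584.717  13.6   147.834] yhead -83.14 tilt 0.46 w 85.10945141675938 q [-0.183  0.265  1.644 -0.001  1.241  1.268] F [-0.762 -0.031  0.557]
(588.0, 15.5, 12.0, -83.0) txyz [  4.556  -1.239 135.805] az -0.003 q6 about 1.47
```

Call:
send_rows:
  moves:
    - {"ax": 0, "ay": 0, "az": 0, "tx": 0, "ty": 0, "tz": 50, "jaw": -1}
    - {"ax": 0, "ay": 0, "az": 0, "tx": 0, "ty": 0, "tz": 90, "jaw": -1}
    - {"ax": 0, "ay": 0, "az": 0, "tx": 0, "ty": 0, "tz": 120, "jaw": -1}
    - {"ax": 0, "ay": 0, "az": 0, "tx": 0, "ty": 0, "tz": 139, "jaw": -1}
    - {"ax": 0, "ay": 0, "az": 0, "tx": 0, "ty": 0, "tz": 139, "jaw": -1}
    - {"ax": 0, "ay": 0, "az": 0, "tx": 0, "ty": 0, "tz": 139, "jaw": -1}

```text
time: 3.45
position: [589.7, 14.4, 14.4]
tcp_rot: [0.998, 0.061, 0.002, 0.0]
force: [-0.4, 0.4, -0.2]
width: 85.6
grasp_force: 0.0
```

```bash
python3 go.py 588 15.5 12 -83; python3 - <<'E'
from plant import manip
import cv2
from crop import crop
for n in("top","side"):
    c=manip.capture(n); cv2.imwrite(f"pics/{n}2_raw.png",c["image"][:,:,::-1])
crop('pics/side2_raw.png','pics/a.png',180,150,100,100)
crop('pics/top2_raw.png','pics/b.png',220,140,100,100)
cv2.imwrite('pics/grasp1.png',cv2.hconcat([cv2.imread('pics/a.png'),cv2.imread('pics/b.png')]))
E
```

```text
t 3.45 pos [589.721  14.381  14.423] yhead -83.03 tilt 0.2 w 85.60895765559242 q [-0.18   0.453  1.699 -0.     0.986  1.269] F [-0.44   0.361 -0.245]
(588.0, 15.5, 12.0, -83.0) txyz [-1.58  -1.322  2.416] az -0.001 q6 about 1.47
```

View pics/grasp1.png

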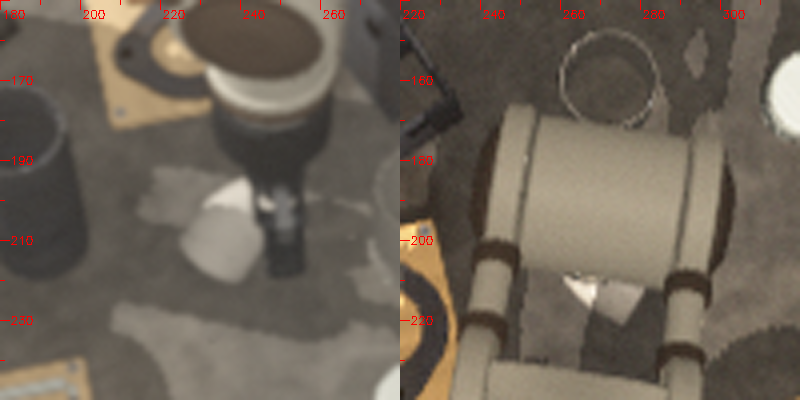

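The side crop shows the near finger at about (247,210), in front of the elbow's leg, with the elbow between the fingers. I close now.

Call:
send_rows:
  moves:
    - {"ax": 0, "ay": 0, "az": 0, "tx": 0, "ty": 0, "tz": 0, "jaw": 1}
    - {"ax": 0, "ay": 0, "az": 0, "tx": 0, "ty": 0, "tz": 0, "jaw": 1}
    - {"ax": 0, "ay": 0, "az": 0, "tx": 0, "ty": 0, "tz": 0, "jaw": 1}
    - {"ax": 0, "ay": 0, "az": 0, "tx": 0, "ty": 0, "tz": 0, "jaw": 1}
    - {"ax": 0, "ay": 0, "az": 0, "tx": 0, "ty": 0, "tz": 0, "jaw": 1}
    - {"ax": 0, "ay": 0, "az": 0, "tx": 0, "ty": 0, "tz": 0, "jaw": 1}
    - {"ax": 0, "ay": 0, "az": 0, "tx": 0, "ty": 0, "tz": 0, "jaw": 1}
    - {"ax": 0, "ay": 0, "az": 0, "tx": 0, "ty": 0, "tz": 0, "jaw": 1}

```text
time: 4.55
position: [589.0, 14.9, 13.3]
tcp_rot: [0.998, 0.061, 0.001, 0.0]
force: [1.1, 1.0, 6.1]
width: 47.8
grasp_force: 71.1
```

```bash
python3 go.py 527.2 271.8 120 -78.4 527.2 271.8 24 -78.4
```

```text
t 4.55 pos [589.038  14.857  13.275] yhead -83.02 tilt 0.12 w 47.81779024342482 q [-0.18   0.455  1.7    0.     0.985  1.269] F [1.071 0.972 6.102]
(527.2, 271.8, 120.0, -78.4) txyz [ -29.947 -262.511 -106.887] az -0.081 q6 about 1.84
(527.2, 271.8, 24.0, -78.4) txyz [ -30.143 -262.548  -10.887] az -0.081 q6 about 1.84
```

Call:
send_rows:
  moves:
    - {"ax": 0, "ay": 0, "az": 0, "tx": 0, "ty": 0, "tz": -20, "jaw": 1}
    - {"ax": 0, "ay": 0, "az": 0, "tx": 0, "ty": 0, "tz": -60, "jaw": 1}
    - {"ax": 0, "ay": 0, "az": 0, "tx": 0, "ty": 0, "tz": -107, "jaw": 1}
    - {"ax": 0, "ay": 0, "az": -0.02, "tx": -5, "ty": -45, "tz": -107, "jaw": 1}
    - {"ax": 0, "ay": 0, "az": -0.03, "tx": -11, "ty": -95, "tz": -107, "jaw": 1}
    - {"ax": 0, "ay": 0, "az": -0.05, "tx": -17, "ty": -150, "tz": -107, "jaw": 1}
    - {"ax": 0, "ay": 0, "az": -0.06, "tx": -23, "ty": -200, "tz": -107, "jaw": 1}
    - {"ax": 0, "ay": 0, "az": -0.08, "tx": -28, "ty": -240, "tz": -107, "jaw": 1}
    - {"ax": 0, "ay": 0, "az": -0.081, "tx": -30, "ty": -262, "tz": -107, "jaw": 1}
    - {"ax": 0, "ay": 0, "az": -0.081, "tx": -30, "ty": -262.5, "tz": -90, "jaw": 1}
    - {"ax": 0, "ay": 0, "az": -0.081, "tx": -30, "ty": -262.5, "tz": -50, "jaw": 1}
    - {"ax": 0, "ay": 0, "az": -0.081, "tx": -30, "ty": -262.5, "tz": -50, "jaw": 1}
    - {"ax": 0, "ay": 0, "az": -0.081, "tx": -30, "ty": -262.5, "tz": -50, "jaw": 1}

```text
time: 6.18
position: [526.7, 271.2, 62.9]
tcp_rot: [0.995, 0.101, 0.0, 0.0]
force: [-0.1, 0.4, -4.1]
width: 47.6
grasp_force: 73.2
```

```bash
python3 go.py 527.2 271.8 24 -78.4; python3 - <<'E'
from plant import manip
import cv2
from crop import crop
for n in("top","side"):
    c=manip.capture(n); cv2.imwrite(f"pics/{n}3_raw.png",c["image"][:,:,::-1])
crop('pics/side3_raw.png','pics/a.png',170,80,100,100)
crop('pics/top3_raw.png','pics/b.png',140,180,100,100)
cv2.imwrite('pics/place1.png',cv2.hconcat([cv2.imread('pics/a.png'),cv2.imread('pics/b.png')]))
E
```

```text
t 6.17 pos [526.74  271.179  62.859] yhead -78.42 tilt 0.01 w 47.639010241295544 q [ 0.272  0.386  1.677 -0.     1.079  1.641] F [-0.057  0.405 -4.101]
(527.2, 271.8, 24.0, -78.4) txyz [ 0.57  -0.523 38.859] az -0.0 q6 about 1.84
```

View pics/place1.png

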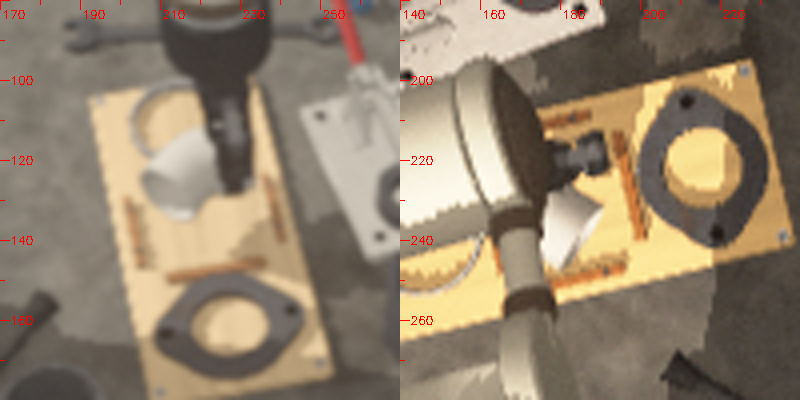

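The elbow is held level over the bay: its lower end is at top raw (190,231), which gives (505,222), and I expected (509,223). I lower it.

Call:
send_rows:
  moves:
    - {"ax": 0, "ay": 0, "az": 0, "tx": 0, "ty": -0.5, "tz": 15, "jaw": 1}
    - {"ax": 0, "ay": 0, "az": 0, "tx": 0, "ty": -0.5, "tz": 25, "jaw": 1}
    - {"ax": 0, "ay": 0, "az": 0, "tx": 0, "ty": -0.5, "tz": 32, "jaw": 1}
    - {"ax": 0, "ay": 0, "az": 0, "tx": 0, "ty": -0.5, "tz": 36, "jaw": 1}
    - {"ax": 0, "ay": 0, "az": 0, "tx": 0, "ty": -0.5, "tz": 37, "jaw": 1}
    - {"ax": 0, "ay": 0, "az": 0, "tx": 0, "ty": -0.5, "tz": 37, "jaw": 1}
    - {"ax": 0, "ay": 0, "az": 0, "tx": 0, "ty": -0.5, "tz": 37, "jaw": 1}

```text
time: 7.15
position: [526.6, 272.4, 25.6]
tcp_rot: [0.995, 0.101, 0.0, -0.0]
force: [-0.5, -0.1, -3.0]
width: 48.2
grasp_force: 73.3
```

Call:
send_rows:
  moves:
    - {"ax": 0, "ay": 0, "az": 0, "tx": 0, "ty": 0, "tz": 0, "jaw": -1}
    - {"ax": 0, "ay": 0, "az": 0, "tx": 0, "ty": 0, "tz": 0, "jaw": -1}
    - {"ax": 0, "ay": 0, "az": 0, "tx": 0, "ty": 0, "tz": 0, "jaw": -1}
    - {"ax": 0, "ay": 0, "az": 0, "tx": 0, "ty": 0, "tz": 0, "jaw": -1}
    - {"ax": 0, "ay": 0, "az": 0, "tx": 0, "ty": 0, "tz": -20, "jaw": -1}
    - {"ax": 0, "ay": 0, "az": 0, "tx": 0, "ty": 0, "tz": -60, "jaw": -1}
    - {"ax": 0, "ay": 0, "az": 0, "tx": 0, "ty": 0, "tz": -120, "jaw": -1}
    - {"ax": 0, "ay": 0, "az": 0, "tx": 0, "ty": 0, "tz": -150, "jaw": -1}
    - {"ax": 0, "ay": 0, "az": 0, "tx": 0, "ty": 0, "tz": -150, "jaw": -1}

```text
time: 8.28
position: [528.7, 273.0, 180.3]
tcp_rot: [0.995, 0.101, 0.004, -0.001]
force: [1.0, -0.5, 0.5]
width: 85.2
grasp_force: 0.0
```

```bash
python3 go.py 681.5 -140.5 18 -78.4
```

```text
t 8.28 pos [528.659 273.021 180.34 ] yhead -78.37 tilt 0.49 w 85.16804857722688 q [ 0.274  0.245  1.6   -0.     1.288  1.642] F [ 0.965 -0.453  0.507]
(681.5, -140.5, 18.0, -78.4) txyz [ 64.976 435.937 162.637] az 0.0 q6 about 1.17
```

Call:
send_rows:
  moves:
    - {"ax": 0, "ay": 0, "az": 0, "tx": 8, "ty": 50, "tz": 0, "jaw": -1}
    - {"ax": 0, "ay": 0, "az": 0, "tx": 17, "ty": 110, "tz": 0, "jaw": -1}
    - {"ax": 0, "ay": 0, "az": 0, "tx": 27, "ty": 170, "tz": 0, "jaw": -1}
    - {"ax": 0, "ay": 0, "az": 0, "tx": 36, "ty": 230, "tz": 0, "jaw": -1}
    - {"ax": 0, "ay": 0, "az": 0, "tx": 46, "ty": 290, "tz": 0, "jaw": -1}
    - {"ax": 0, "ay": 0, "az": 0, "tx": 55, "ty": 350, "tz": 0, "jaw": -1}
    - {"ax": 0, "ay": 0, "az": 0, "tx": 65, "ty": 410, "tz": 0, "jaw": -1}
    - {"ax": 0, "ay": 0, "az": 0, "tx": 69, "ty": 436, "tz": 0, "jaw": -1}
    - {"ax": 0, "ay": 0, "az": 0, "tx": 69, "ty": 436, "tz": 0, "jaw": -1}
    - {"ax": 0, "ay": 0, "az": 0, "tx": 69, "ty": 436, "tz": 0, "jaw": -1}
    - {"ax": 0, "ay": 0, "az": 0, "tx": 69, "ty": 436, "tz": 50, "jaw": -1}
    - {"ax": 0, "ay": 0, "az": 0, "tx": 69, "ty": 436, "tz": 90, "jaw": -1}
    - {"ax": 0, "ay": 0, "az": 0, "tx": 69, "ty": 436, "tz": 125, "jaw": -1}
    - {"ax": 0, "ay": 0, "az": 0, "tx": 69, "ty": 436, "tz": 150, "jaw": -1}
    - {"ax": 0, "ay": 0, "az": 0, "tx": 69, "ty": 436, "tz": 157, "jaw": -1}
    - {"ax": 0, "ay": 0, "az": 0, "tx": 69, "ty": 436, "tz": 157, "jaw": -1}

```text
time: 10.28
position: [681.6, -140.0, 18.6]
tcp_rot: [0.995, 0.102, -0.0, -0.0]
force: [-0.3, 0.0, 0.0]
width: 85.6
grasp_force: 0.0
```

```bash
python3 go.py 681.5 -140.5 18 -78.4; python3 - <<'E'
from plant import manip
import cv2
from crop import crop
for n in("top","side"):
    c=manip.capture(n); cv2.imwrite(f"pics/{n}4_raw.png",c["image"][:,:,::-1])
crop('pics/side4_raw.png','pics/a.png',235,200,100,100)
crop('pics/top4_raw.png','pics/b.png',140,180,100,100)
cv2.imwrite('pics/place2.png',cv2.hconcat([cv2.imread('pics/a.png'),cv2.imread('pics/b.png')]))
E
```

```text
t 10.28 pos [ 681.632 -139.961   18.615] yhead -78.32 tilt 0.01 w 85.59528265954417 q [-0.376  0.679  1.354  0.     1.109  0.991] F [-0.303  0.043  0.003]
(681.5, -140.5, 18.0, -78.4) txyz [-0.238  0.501  0.615] az 0.001 q6 about 1.17
```

View pics/place2.png

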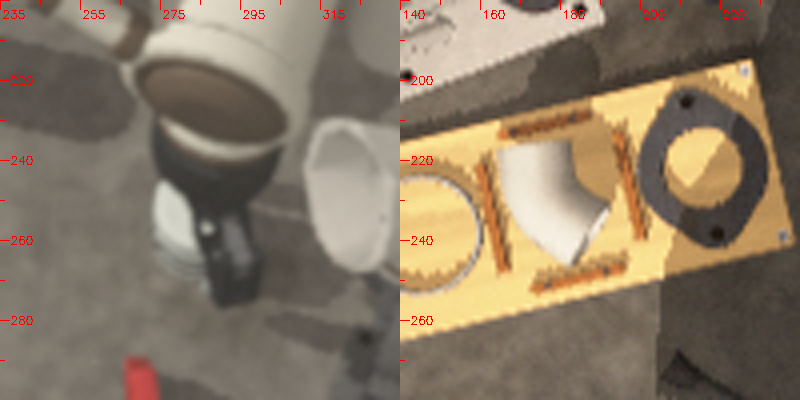

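The right crop shows the elbow flat in the bay at about (178,231), clear of all four rails. The left crop shows the fingers either side of the plug at (285,255). I grip it and carry it.

Call:
send_rows:
  moves:
    - {"ax": 0, "ay": 0, "az": 0, "tx": 0, "ty": 0, "tz": 0, "jaw": 1}
    - {"ax": 0, "ay": 0, "az": 0, "tx": 0, "ty": 0, "tz": 0, "jaw": 1}
    - {"ax": 0, "ay": 0, "az": 0, "tx": 0, "ty": 0, "tz": 0, "jaw": 1}
    - {"ax": 0, "ay": 0, "az": 0, "tx": 0, "ty": 0, "tz": 0, "jaw": 1}
    - {"ax": 0, "ay": 0, "az": 0, "tx": 0, "ty": 0, "tz": 0, "jaw": 1}
    - {"ax": 0, "ay": 0, "az": 0, "tx": 0, "ty": 0, "tz": 0, "jaw": 1}
    - {"ax": 0, "ay": 0, "az": 0, "tx": 0, "ty": 0, "tz": -20, "jaw": 1}
    - {"ax": 0, "ay": 0, "az": 0, "tx": 0, "ty": 0, "tz": -70, "jaw": 1}
    - {"ax": 0, "ay": 0, "az": 0, "tx": 0, "ty": 0, "tz": -120, "jaw": 1}
    - {"ax": 0, "ay": 0, "az": 0, "tx": 0, "ty": 0, "tz": -130, "jaw": 1}

```text
time: 11.62
position: [684.1, -141.9, 154.0]
tcp_rot: [0.995, 0.101, 0.004, 0.002]
force: [0.3, -1.2, -2.8]
width: 58.9
grasp_force: 65.5
```

Call:
send_rows:
  moves:
    - {"ax": 0, "ay": 0, "az": 0, "tx": -8, "ty": -45, "tz": 0, "jaw": 1}
    - {"ax": 0, "ay": 0, "az": 0, "tx": -16, "ty": -95, "tz": 0, "jaw": 1}
    - {"ax": 0, "ay": 0, "az": 0, "tx": -26, "ty": -155, "tz": 0, "jaw": 1}
    - {"ax": 0, "ay": 0, "az": 0, "tx": -36, "ty": -215, "tz": 0, "jaw": 1}
    - {"ax": 0, "ay": 0, "az": 0, "tx": -47, "ty": -275, "tz": 0, "jaw": 1}
    - {"ax": 0, "ay": 0, "az": 0, "tx": -57, "ty": -335, "tz": 0, "jaw": 1}
    - {"ax": 0, "ay": 0, "az": 0, "tx": -67, "ty": -395, "tz": 0, "jaw": 1}
    - {"ax": 0, "ay": 0, "az": 0, "tx": -76, "ty": -450, "tz": 0, "jaw": 1}
    - {"ax": 0, "ay": 0, "az": 0, "tx": -84, "ty": -495, "tz": 0, "jaw": 1}
    - {"ax": 0, "ay": 0, "az": 0, "tx": -88.7, "ty": -522.5, "tz": 0, "jaw": 1}
    - {"ax": 0, "ay": 0, "az": 0, "tx": -88.7, "ty": -522.5, "tz": 0, "jaw": 1}
    - {"ax": 0, "ay": 0, "az": 0, "tx": -88.7, "ty": -522.5, "tz": 40, "jaw": 1}
    - {"ax": 0, "ay": 0, "az": 0, "tx": -88.7, "ty": -522.5, "tz": 80, "jaw": 1}
    - {"ax": 0, "ay": 0, "az": 0, "tx": -88.7, "ty": -522.5, "tz": 85, "jaw": 1}
    - {"ax": 0, "ay": 0, "az": 0, "tx": -88.7, "ty": -522.5, "tz": 85, "jaw": 1}
    - {"ax": 0, "ay": 0, "az": 0, "tx": -88.7, "ty": -522.5, "tz": 85, "jaw": 1}

```text
time: 13.62
position: [491.2, 353.5, 65.5]
tcp_rot: [0.995, 0.101, 0.002, -0.001]
force: [0.7, 0.9, -2.3]
width: 58.7
grasp_force: 65.9
```

```bash
python3 go.py 489.5 353.5 31 -78.4
```

```text
t 13.62 pos [491.156 353.461  65.5  ] yhead -78.4 tilt 0.21 w 58.693203482921696 q [ 0.424  0.408  1.641 -0.     1.089  1.793] F [ 0.671  0.872 -2.299]
(489.5, 353.5, 31.0, -78.4) txyz [-1.741 -0.345 34.494] az 0.0 q6 about 1.99
```

Call:
send_rows:
  moves:
    - {"ax": 0, "ay": 0, "az": 0, "tx": 0, "ty": 0, "tz": 12, "jaw": 1}
    - {"ax": 0, "ay": 0, "az": 0, "tx": 0, "ty": 0, "tz": 22, "jaw": 1}
    - {"ax": 0, "ay": 0, "az": 0, "tx": 0, "ty": 0, "tz": 29, "jaw": 1}
    - {"ax": 0, "ay": 0, "az": 0, "tx": 0, "ty": 0, "tz": 32, "jaw": 1}
    - {"ax": 0, "ay": 0, "az": 0, "tx": 0, "ty": 0, "tz": 32, "jaw": 1}
    - {"ax": 0, "ay": 0, "az": 0, "tx": 0, "ty": 0, "tz": 32, "jaw": 1}

```text
time: 14.38
position: [489.3, 353.0, 31.9]
tcp_rot: [0.995, 0.101, -0.0, 0.0]
force: [-4.6, -2.0, 5.8]
width: 58.7
grasp_force: 66.5
```

Call:
send_rows:
  moves:
    - {"ax": 0, "ay": 0, "az": 0, "tx": 0, "ty": 0, "tz": 0, "jaw": -1}
    - {"ax": 0, "ay": 0, "az": 0, "tx": 0, "ty": 0, "tz": 0, "jaw": -1}
    - {"ax": 0, "ay": 0, "az": 0, "tx": 0, "ty": 0, "tz": 0, "jaw": -1}
    - {"ax": 0, "ay": 0, "az": 0, "tx": 0, "ty": 0, "tz": 0, "jaw": -1}
    - {"ax": 0, "ay": 0, "az": 0, "tx": 0, "ty": 0, "tz": -20, "jaw": -1}
    - {"ax": 0, "ay": 0, "az": 0, "tx": 0, "ty": 0, "tz": -60, "jaw": -1}
    - {"ax": 0, "ay": 0, "az": 0, "tx": 0, "ty": 0, "tz": -120, "jaw": -1}
    - {"ax": 0, "ay": 0, "az": 0, "tx": 0, "ty": 0, "tz": -160, "jaw": -1}
    - {"ax": 0, "ay": 0, "az": 0, "tx": 0, "ty": 0, "tz": -160, "jaw": -1}
    - {"ax": 0, "ay": 0, "az": -0.1, "tx": 25, "ty": 42, "tz": -160, "jaw": -1}
    - {"ax": 0, "ay": 0, "az": -0.2, "tx": 55, "ty": 92, "tz": -160, "jaw": -1}
    - {"ax": 0, "ay": 0, "az": -0.3, "tx": 87, "ty": 145, "tz": -160, "jaw": -1}
    - {"ax": 0, "ay": 0, "az": -0.34, "tx": 118, "ty": 195, "tz": -160, "jaw": -1}
    - {"ax": 0, "ay": 0, "az": -0.356, "tx": 142, "ty": 235, "tz": -160, "jaw": -1}
    - {"ax": 0, "ay": 0, "az": -0.356, "tx": 150, "ty": 247.5, "tz": -160, "jaw": -1}
    - {"ax": 0, "ay": 0, "az": -0.356, "tx": 150, "ty": 247.5, "tz": -160, "jaw": -1}
    - {"ax": 0, "ay": 0, "az": -0.356, "tx": 150, "ty": 247.5, "tz": -160, "jaw": -1}

```text
time: 16.5
position: [685.3, 142.4, 191.2]
tcp_rot: [0.961, 0.276, -0.0, -0.0]
force: [-0.2, -0.3, 0.0]
width: 85.2
grasp_force: 0.0
```

```bash
python3 go.py 686 141 55 -58; python3 - <<'E'
from plant import manip
import cv2
from crop import crop
for n in("top","side"):
    c=manip.capture(n); cv2.imwrite(f"pics/{n}5_raw.png",c["image"][:,:,::-1])
crop('pics/side5_raw.png','pics/a.png',180,80,150,150)
crop('pics/top5_raw.png','pics/b.png',120,130,150,150)
im=cv2.hconcat([cv2.imread('pics/a.png'),cv2.imread('pics/b.png')])
cv2.imwrite('pics/box1.png',cv2.resize(im,(800,400),interpolation=cv2.INTER_AREA))
E
```

```text
t 16.5 pos [685.265 142.377 191.186] yhead -57.9 tilt 0.06 w 85.16051079345648 q [0.032 0.507 1.241 0.001 1.394 1.043] F [-0.216 -0.271  0.03 ]
(686.0, 141.0, 55.0, -58.0) txyz [ -0.03    1.685 136.184] az 0.002 q6 about 1.22
```

View pics/box1.png

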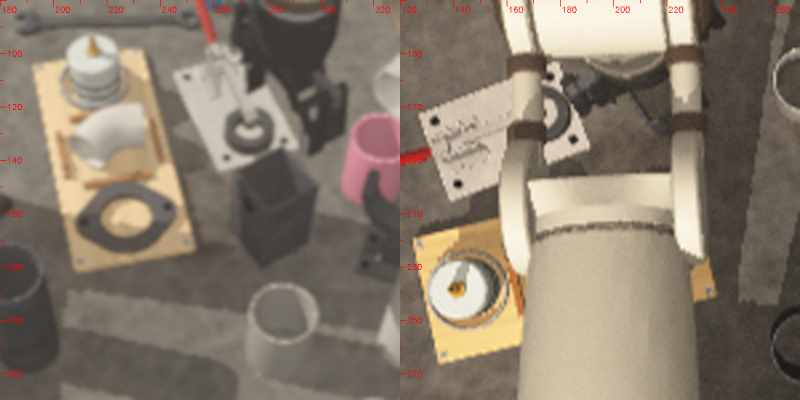

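The plug stands in the collar (side view (98,85)) and the elbow is still in place. The fingers are above the box section and nothing blocks the descent, so I go down and grip it.

Call:
send_rows:
  moves:
    - {"ax": 0, "ay": 0, "az": 0, "tx": 0, "ty": 0, "tz": 40, "jaw": -1}
    - {"ax": 0, "ay": 0, "az": 0, "tx": 0, "ty": 0, "tz": 75, "jaw": -1}
    - {"ax": 0, "ay": 0, "az": 0, "tx": 0, "ty": 0, "tz": 105, "jaw": -1}
    - {"ax": 0, "ay": 0, "az": 0, "tx": 0, "ty": 0, "tz": 128, "jaw": -1}
    - {"ax": 0, "ay": 0, "az": 0, "tx": 0, "ty": 0, "tz": 136, "jaw": -1}
    - {"ax": 0, "ay": 0, "az": 0, "tx": 0, "ty": 0, "tz": 136, "jaw": -1}
    - {"ax": 0, "ay": 0, "az": 0, "tx": 0, "ty": 0, "tz": 136, "jaw": -1}
    - {"ax": 0, "ay": 0, "az": 0, "tx": 0, "ty": 0, "tz": 136, "jaw": 1}
    - {"ax": 0, "ay": 0, "az": 0, "tx": 0, "ty": 0, "tz": 136, "jaw": 1}
    - {"ax": 0, "ay": 0, "az": 0, "tx": 0, "ty": 0, "tz": 136, "jaw": 1}
    - {"ax": 0, "ay": 0, "az": 0, "tx": 0, "ty": 0, "tz": 136, "jaw": 1}
    - {"ax": 0, "ay": 0, "az": 0, "tx": 0, "ty": 0, "tz": 136, "jaw": 1}
    - {"ax": 0, "ay": 0, "az": 0, "tx": 0, "ty": 0, "tz": 136, "jaw": 1}

```text
time: 18.23
position: [686.6, 142.1, 57.2]
tcp_rot: [0.961, 0.276, 0.001, -0.001]
force: [-3.1, 2.8, 4.9]
width: 64.3
grasp_force: 62.9
```

```bash
python3 go.py 428 -246.3 200 -78.3
```

```text
t 18.23 pos [686.65  142.095  57.155] yhead -57.97 tilt 0.12 w 64.32572776022843 q [0.031 0.64  1.328 0.002 1.172 1.043] F [-3.062  2.825  4.859]
(428.0, -246.3, 200.0, -78.3) txyz [-425.     191.965 -143.806] az 0.355 q6 about 0.84
```

Call:
send_rows:
  moves:
    - {"ax": 0, "ay": 0, "az": 0, "tx": 0, "ty": 0, "tz": -20, "jaw": 1}
    - {"ax": 0, "ay": 0, "az": 0, "tx": 0, "ty": 0, "tz": -60, "jaw": 1}
    - {"ax": 0, "ay": 0, "az": 0, "tx": 0, "ty": 0, "tz": -110, "jaw": 1}
    - {"ax": 0, "ay": 0, "az": 0, "tx": 0, "ty": 0, "tz": -145, "jaw": 1}
    - {"ax": 0, "ay": 0, "az": 0.05, "tx": -35, "ty": 16, "tz": -145, "jaw": 1}
    - {"ax": 0, "ay": 0, "az": 0.1, "tx": -80, "ty": 36, "tz": -145, "jaw": 1}
    - {"ax": 0, "ay": 0, "az": 0.15, "tx": -130, "ty": 59, "tz": -145, "jaw": 1}
    - {"ax": 0, "ay": 0, "az": 0.2, "tx": -180, "ty": 82, "tz": -145, "jaw": 1}
    - {"ax": 0, "ay": 0, "az": 0.25, "tx": -230, "ty": 104, "tz": -145, "jaw": 1}
    - {"ax": 0, "ay": 0, "az": 0.3, "tx": -280, "ty": 127, "tz": -145, "jaw": 1}
    - {"ax": 0, "ay": 0, "az": 0.34, "tx": -330, "ty": 150, "tz": -145, "jaw": 1}
    - {"ax": 0, "ay": 0, "az": 0.355, "tx": -375, "ty": 170, "tz": -145, "jaw": 1}
    - {"ax": 0, "ay": 0, "az": 0.355, "tx": -410, "ty": 186, "tz": -145, "jaw": 1}
    - {"ax": 0, "ay": 0, "az": 0.355, "tx": -424.5, "ty": 192.5, "tz": -145, "jaw": 1}
    - {"ax": 0, "ay": 0, "az": 0.355, "tx": -424.5, "ty": 192.5, "tz": -145, "jaw": 1}
    - {"ax": 0, "ay": 0, "az": 0.355, "tx": -424.5, "ty": 192.5, "tz": -145, "jaw": 1}
    - {"ax": 0, "ay": 0, "az": 0.355, "tx": -424.5, "ty": 192.5, "tz": -145, "jaw": 1}

```text
time: 20.35
position: [428.9, -246.5, 200.2]
tcp_rot: [0.995, 0.102, -0.0, -0.0]
force: [-0.2, 0.0, -7.9]
width: 64.6
grasp_force: 64.5
```

```bash
python3 go.py 428 -246.3 68 -78.3; python3 - <<'E'
from plant import manip
import cv2
from crop import crop
for n in("top","side"):
    c=manip.capture(n); cv2.imwrite(f"pics/{n}6_raw.png",c["image"][:,:,::-1])
crop('pics/side6_raw.png','pics/a.png',110,220,120,150)
crop('pics/top6_raw.png','pics/b.png',310,200,120,150)
im=cv2.hconcat([cv2.imread('pics/a.png'),cv2.imread('pics/b.png')])
cv2.imwrite('pics/box2.png',cv2.resize(im,(800,500),interpolation=cv2.INTER_AREA))
E
```

```text
t 20.35 pos [ 428.882 -246.497  200.221] yhead -78.24 tilt 0.03 w 64.62978978157763 q [-0.767 -0.026  1.853  0.     1.314  0.599] F [-0.169  0.035 -7.852]
(428.0, -246.3, 68.0, -78.3) txyz [ -0.83   -0.311 132.221] az 0.001 q6 about 0.84
```

View pics/box2.png

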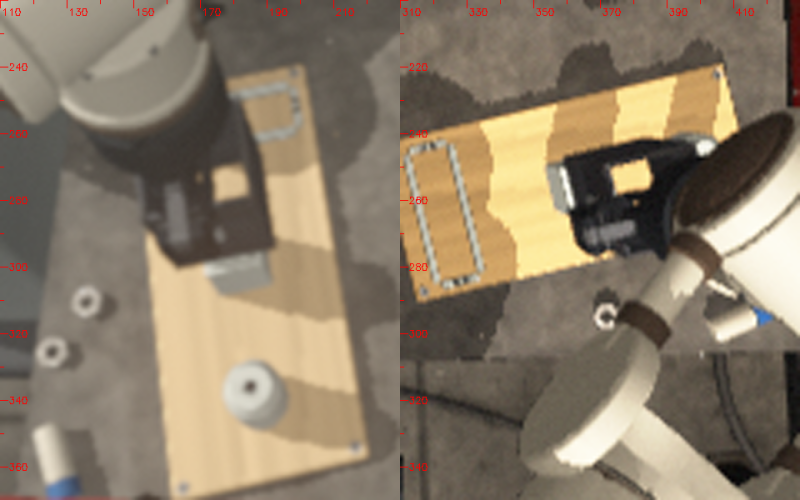

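The box section hangs over the square post: its lower near edge runs from side raw (164,300) to (192,293). I work out its centre from that edge.

```bash
python3 - <<'E'
from geo import *
a,b=at('s',164,300.4,143.5),at('s',191.9,292.9,143.5); m=(a+b)/2
print(a,b,np.linalg.norm(b-a),np.degrees(np.arctan2(*(b-a)[::-1])),m+32.7*np.array([-.203,.979]))
E
```

```text
[ 410.34126814 -282.395519  ] [ 468.43786797 -266.95098582] 60.11446179836446 14.887310690246505 [ 432.75146805 -242.65995241]
```

Call:
send_rows:
  moves:
    - {"ax": 0, "ay": 0, "az": 0, "tx": -3, "ty": 0, "tz": 25, "jaw": 1}
    - {"ax": 0, "ay": 0, "az": 0, "tx": -3, "ty": 0, "tz": 50, "jaw": 1}
    - {"ax": 0, "ay": 0, "az": 0, "tx": -3, "ty": 0, "tz": 65, "jaw": 1}
    - {"ax": 0, "ay": 0, "az": 0, "tx": -3, "ty": 0, "tz": 72, "jaw": 1}
    - {"ax": 0, "ay": 0, "az": 0, "tx": -3, "ty": 0, "tz": 79, "jaw": 1}
    - {"ax": 0, "ay": 0, "az": 0, "tx": -3, "ty": 0, "tz": 85, "jaw": 1}

```text
time: 21.2
position: [426.0, -248.4, 115.6]
tcp_rot: [0.995, 0.102, 0.0, 0.0]
force: [0.8, -0.2, -7.3]
width: 64.4
grasp_force: 64.3
```

Call:
send_rows:
  moves:
    - {"ax": 0, "ay": 0, "az": 0, "tx": 0, "ty": 0, "tz": 10, "jaw": 1}
    - {"ax": 0, "ay": 0, "az": 0, "tx": 0, "ty": 0, "tz": 22, "jaw": 1}
    - {"ax": 0, "ay": 0, "az": 0, "tx": 0, "ty": 0, "tz": 34, "jaw": 1}
    - {"ax": 0, "ay": 0, "az": 0, "tx": 0, "ty": 0, "tz": 42, "jaw": 1}
    - {"ax": 0, "ay": 0, "az": 0, "tx": 0, "ty": 0, "tz": 46, "jaw": 1}
    - {"ax": 0, "ay": 0, "az": 0, "tx": 0, "ty": 0, "tz": 46, "jaw": 1}
    - {"ax": 0, "ay": 0, "az": 0, "tx": 0, "ty": 0, "tz": 46, "jaw": 1}

```text
time: 22.08
position: [425.7, -248.3, 69.5]
tcp_rot: [0.995, 0.102, 0.0, 0.0]
force: [0.2, 0.7, -8.2]
width: 64.4
grasp_force: 64.4
```

Call:
send_rows:
  moves:
    - {"ax": 0, "ay": 0, "az": 0, "tx": 0, "ty": 0, "tz": 0.5, "jaw": 1}
    - {"ax": 0, "ay": 0, "az": 0, "tx": 0, "ty": 0, "tz": 1, "jaw": 1}
    - {"ax": 0, "ay": 0, "az": 0, "tx": 0, "ty": 0, "tz": 1.2, "jaw": 1}
    - {"ax": 0, "ay": 0, "az": 0, "tx": 0, "ty": 0, "tz": 1.2, "jaw": 1}

```text
time: 22.58
position: [425.8, -248.3, 69.1]
tcp_rot: [0.995, 0.102, 0.0, 0.0]
force: [-4.2, 3.1, 4.2]
width: 64.5
grasp_force: 65.4
```

Call:
send_rows:
  moves:
    - {"ax": 0, "ay": 0, "az": 0, "tx": 0, "ty": 0, "tz": 0, "jaw": -1}
    - {"ax": 0, "ay": 0, "az": 0, "tx": 0, "ty": 0, "tz": 0, "jaw": -1}
    - {"ax": 0, "ay": 0, "az": 0, "tx": 0, "ty": 0, "tz": 0, "jaw": -1}
    - {"ax": 0, "ay": 0, "az": 0, "tx": 0, "ty": 0, "tz": 0, "jaw": -1}
    - {"ax": 0, "ay": 0, "az": 0, "tx": 0, "ty": 0, "tz": -20, "jaw": -1}
    - {"ax": 0, "ay": 0, "az": 0, "tx": 0, "ty": 0, "tz": -60, "jaw": -1}
    - {"ax": 0, "ay": 0, "az": 0, "tx": 0, "ty": 0, "tz": -120, "jaw": -1}
    - {"ax": 0, "ay": 0, "az": 0, "tx": 0, "ty": 0, "tz": -150, "jaw": -1}
    - {"ax": 0, "ay": 0, "az": 0, "tx": 0, "ty": 0, "tz": -150, "jaw": -1}

```text
time: 23.7
position: [426.9, -249.4, 221.2]
tcp_rot: [0.995, 0.102, 0.002, 0.003]
force: [-0.1, 0.1, -0.5]
width: 85.3
grasp_force: 0.0
```

Call:
send_rows:
  moves:
    - {"ax": 0, "ay": 0, "az": -0.17, "tx": 34, "ty": -21, "tz": 0, "jaw": -1}
    - {"ax": 0, "ay": 0, "az": -0.35, "tx": 75, "ty": -46, "tz": 0, "jaw": -1}
    - {"ax": 0, "ay": 0, "az": -0.53, "tx": 118, "ty": -72, "tz": 0, "jaw": -1}
    - {"ax": 0, "ay": 0, "az": -0.71, "tx": 160, "ty": -98, "tz": 0, "jaw": -1}
    - {"ax": 0, "ay": 0, "az": -0.89, "tx": 203, "ty": -124, "tz": 0, "jaw": -1}
    - {"ax": 0, "ay": 0, "az": -1.07, "tx": 245, "ty": -150, "tz": 0, "jaw": -1}
    - {"ax": 0, "ay": 0, "az": -1.25, "tx": 280, "ty": -171, "tz": 0, "jaw": -1}
    - {"ax": 0, "ay": 0, "az": -1.43, "tx": 300, "ty": -183, "tz": 0, "jaw": -1}
    - {"ax": 0, "ay": 0, "az": -1.571, "tx": 309, "ty": -188.5, "tz": 0, "jaw": -1}
    - {"ax": 0, "ay": 0, "az": -1.571, "tx": 309, "ty": -188.5, "tz": 0, "jaw": -1}
    - {"ax": 0, "ay": 0, "az": -1.571, "tx": 309, "ty": -188.5, "tz": 0, "jaw": -1}
    - {"ax": 0, "ay": 0, "az": -1.571, "tx": 309, "ty": -188.5, "tz": 0, "jaw": -1}

```text
time: 25.2
position: [689.5, -1.5, 217.8]
tcp_rot: [0.632, 0.775, -0.0, -0.0]
force: [-0.3, -0.0, 0.2]
width: 84.9
grasp_force: 0.0
```

```bash
python3 go.py 690 -1 32 11.7
```

```text
t 25.2 pos [689.5    -1.454 217.781] yhead 11.57 tilt 0.04 w 84.90568116035658 q [-0.177  0.462  1.25  -0.     1.431 -0.379] F [-0.318 -0.007  0.244]
(690.0, -1.0, 32.0, 11.7) txyz [  0.317   0.698 185.781] az -0.002 q6 about -0.21
```

Call:
send_rows:
  moves:
    - {"ax": 0, "ay": 0, "az": 0, "tx": 0, "ty": 0.5, "tz": 45, "jaw": -1}
    - {"ax": 0, "ay": 0, "az": 0, "tx": 0, "ty": 0.5, "tz": 95, "jaw": -1}
    - {"ax": 0, "ay": 0, "az": 0, "tx": 0, "ty": 0.5, "tz": 140, "jaw": -1}
    - {"ax": 0, "ay": 0, "az": 0, "tx": 0, "ty": 0.5, "tz": 172, "jaw": -1}
    - {"ax": 0, "ay": 0, "az": 0, "tx": 0, "ty": 0.5, "tz": 185, "jaw": -1}
    - {"ax": 0, "ay": 0, "az": 0, "tx": 0, "ty": 0.5, "tz": 185, "jaw": -1}
    - {"ax": 0, "ay": 0, "az": 0, "tx": 0, "ty": 0.5, "tz": 185, "jaw": -1}
    - {"ax": 0, "ay": 0, "az": 0, "tx": 0, "ty": 0.5, "tz": 185, "jaw": 1}
    - {"ax": 0, "ay": 0, "az": 0, "tx": 0, "ty": 0.5, "tz": 185, "jaw": 1}
    - {"ax": 0, "ay": 0, "az": 0, "tx": 0, "ty": 0.5, "tz": 185, "jaw": 1}
    - {"ax": 0, "ay": 0, "az": 0, "tx": 0, "ty": 0.5, "tz": 185, "jaw": 1}
    - {"ax": 0, "ay": 0, "az": 0, "tx": 0, "ty": 0.5, "tz": 185, "jaw": 1}
    - {"ax": 0, "ay": 0, "az": 0, "tx": 0, "ty": 0.5, "tz": 185, "jaw": 1}

```text
time: 26.82
position: [691.8, -1.1, 35.3]
tcp_rot: [0.631, 0.775, 0.001, 0.001]
force: [-0.9, -0.1, 7.1]
width: 65.7
grasp_force: 67.1
```

```bash
python3 go.py 447.5 -342 200 11.7
```

```text
t 26.82 pos [691.813  -1.066  35.305] yhead 11.69 tilt 0.18 w 65.682423023946 q [-0.176  0.645  1.369 -0.     1.125 -0.38 ] F [-0.944 -0.073  7.12 ]
(447.5, -342.0, 200.0, 11.7) txyz [-284.563 -307.849 -165.231] az -0.0 q6 about -0.86
```

Call:
send_rows:
  moves:
    - {"ax": 0, "ay": 0, "az": 0, "tx": 0, "ty": 0, "tz": -20, "jaw": 1}
    - {"ax": 0, "ay": 0, "az": 0, "tx": 0, "ty": 0, "tz": -60, "jaw": 1}
    - {"ax": 0, "ay": 0, "az": 0, "tx": 0, "ty": 0, "tz": -115, "jaw": 1}
    - {"ax": 0, "ay": 0, "az": 0, "tx": 0, "ty": 0, "tz": -160, "jaw": 1}
    - {"ax": 0, "ay": 0, "az": 0, "tx": -25, "ty": -27, "tz": -165, "jaw": 1}
    - {"ax": 0, "ay": 0, "az": 0, "tx": -60, "ty": -65, "tz": -165, "jaw": 1}
    - {"ax": 0, "ay": 0, "az": 0, "tx": -95, "ty": -103, "tz": -165, "jaw": 1}
    - {"ax": 0, "ay": 0, "az": 0, "tx": -135, "ty": -145, "tz": -165, "jaw": 1}
    - {"ax": 0, "ay": 0, "az": 0, "tx": -172, "ty": -185, "tz": -165, "jaw": 1}
    - {"ax": 0, "ay": 0, "az": 0, "tx": -210, "ty": -226, "tz": -165, "jaw": 1}
    - {"ax": 0, "ay": 0, "az": 0, "tx": -245, "ty": -264, "tz": -165, "jaw": 1}
    - {"ax": 0, "ay": 0, "az": 0, "tx": -272, "ty": -293, "tz": -165, "jaw": 1}
    - {"ax": 0, "ay": 0, "az": 0, "tx": -284.5, "ty": -306.5, "tz": -165, "jaw": 1}
    - {"ax": 0, "ay": 0, "az": 0, "tx": -284.5, "ty": -306.5, "tz": -165, "jaw": 1}
    - {"ax": 0, "ay": 0, "az": 0, "tx": -284.5, "ty": -306.5, "tz": -165, "jaw": 1}
    - {"ax": 0, "ay": 0, "az": 0, "tx": -284.5, "ty": -306.5, "tz": -165, "jaw": 1}

```text
time: 28.82
position: [448.6, -340.4, 198.0]
tcp_rot: [0.631, 0.776, 0.0, -0.0]
force: [-0.5, 0.4, -3.3]
width: 65.8
grasp_force: 68.4
```

```bash
python3 go.py 447.5 -342 47 11.7; python3 - <<'E'
from plant import manip
import cv2
from crop import crop
for n in("top","side"):
    c=manip.capture(n); cv2.imwrite(f"pics/{n}7_raw.png",c["image"][:,:,::-1])
crop('pics/side7_raw.png','pics/a.png',110,220,120,150)
crop('pics/top7_raw.png','pics/b.png',310,200,120,150)
im=cv2.hconcat([cv2.imread('pics/a.png'),cv2.imread('pics/b.png')])
cv2.imwrite('pics/tube1.png',cv2.resize(im,(800,500),interpolation=cv2.INTER_AREA))
E
```

```text
t 28.82 pos [ 448.597 -340.407  198.041] yhead 11.79 tilt 0.03 w 65.80085192650296 q [-0.864  0.155  1.668  0.     1.319 -1.07 ] F [-0.512  0.404 -3.337]
(447.5, -342.0, 47.0, 11.7) txyz [ -1.408  -1.415 151.04 ] az 0.001 q6 about -0.86
```

View pics/tube1.png

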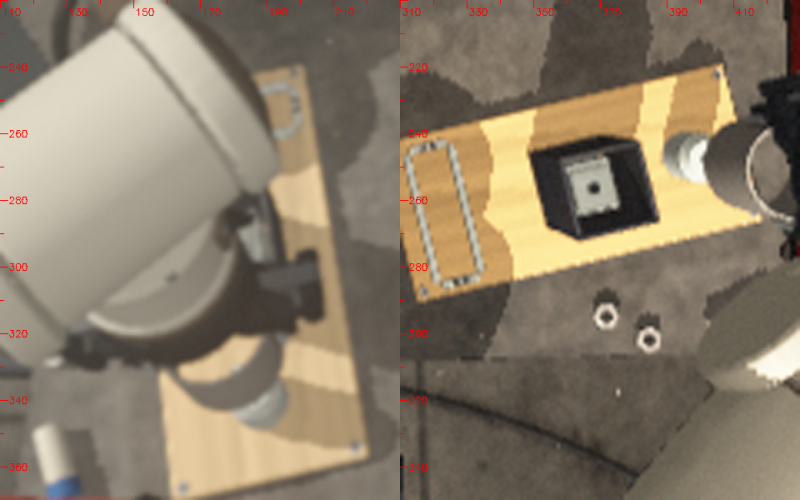

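The box section is down over the square post, which shows centred in its bore at top (368,256). The grey tube hangs over the round post. I lower it.

Call:
send_rows:
  moves:
    - {"ax": 0, "ay": 0, "az": 0, "tx": -1.5, "ty": -1.5, "tz": 30, "jaw": 1}
    - {"ax": 0, "ay": 0, "az": 0, "tx": -1.5, "ty": -1.5, "tz": 65, "jaw": 1}
    - {"ax": 0, "ay": 0, "az": 0, "tx": -1.5, "ty": -1.5, "tz": 85, "jaw": 1}
    - {"ax": 0, "ay": 0, "az": 0, "tx": -1.5, "ty": -1.5, "tz": 95, "jaw": 1}
    - {"ax": 0, "ay": 0, "az": 0, "tx": -1.5, "ty": -1.5, "tz": 102, "jaw": 1}
    - {"ax": 0, "ay": 0, "az": 0, "tx": -1.5, "ty": -1.5, "tz": 108, "jaw": 1}

```text
time: 29.68
position: [447.3, -343.8, 90.7]
tcp_rot: [0.631, 0.775, -0.0, 0.001]
force: [-0.2, -0.1, -3.7]
width: 65.5
grasp_force: 68.4
```

Call:
send_rows:
  moves:
    - {"ax": 0, "ay": 0, "az": 0, "tx": 0, "ty": 0, "tz": 10, "jaw": 1}
    - {"ax": 0, "ay": 0, "az": 0, "tx": 0, "ty": 0, "tz": 22, "jaw": 1}
    - {"ax": 0, "ay": 0, "az": 0, "tx": 0, "ty": 0, "tz": 33, "jaw": 1}
    - {"ax": 0, "ay": 0, "az": 0, "tx": 0, "ty": 0, "tz": 39, "jaw": 1}
    - {"ax": 0, "ay": 0, "az": 0, "tx": 0, "ty": 0, "tz": 41.5, "jaw": 1}
    - {"ax": 0, "ay": 0, "az": 0, "tx": 0, "ty": 0, "tz": 41.5, "jaw": 1}
    - {"ax": 0, "ay": 0, "az": 0, "tx": 0, "ty": 0, "tz": 41.5, "jaw": 1}

```text
time: 30.55
position: [447.0, -343.6, 49.0]
tcp_rot: [0.631, 0.775, -0.0, 0.0]
force: [-0.2, -0.8, -3.9]
width: 65.8
grasp_force: 68.4
```

Call:
send_rows:
  moves:
    - {"ax": 0, "ay": 0, "az": 0, "tx": 0, "ty": 0, "tz": 1, "jaw": 1}
    - {"ax": 0, "ay": 0, "az": 0, "tx": 0, "ty": 0, "tz": 2, "jaw": 1}
    - {"ax": 0, "ay": 0, "az": 0, "tx": 0, "ty": 0, "tz": 2.3, "jaw": 1}
    - {"ax": 0, "ay": 0, "az": 0, "tx": 0, "ty": 0, "tz": 2.3, "jaw": 1}

```text
time: 31.05
position: [447.1, -343.6, 47.3]
tcp_rot: [0.631, 0.775, -0.0, 0.0]
force: [-3.6, 1.8, 4.1]
width: 65.9
grasp_force: 69.0
```

Call:
send_rows:
  moves:
    - {"ax": 0, "ay": 0, "az": 0, "tx": 0, "ty": 0, "tz": 0, "jaw": -1}
    - {"ax": 0, "ay": 0, "az": 0, "tx": 0, "ty": 0, "tz": 0, "jaw": -1}
    - {"ax": 0, "ay": 0, "az": 0, "tx": 0, "ty": 0, "tz": 0, "jaw": -1}
    - {"ax": 0, "ay": 0, "az": 0, "tx": 0, "ty": 0, "tz": 0, "jaw": -1}
    - {"ax": 0, "ay": 0, "az": 0, "tx": 0, "ty": 0, "tz": -20, "jaw": -1}
    - {"ax": 0, "ay": 0, "az": 0, "tx": 0, "ty": 0, "tz": -60, "jaw": -1}
    - {"ax": 0, "ay": 0, "az": 0, "tx": 0, "ty": 0, "tz": -110, "jaw": -1}
    - {"ax": 0, "ay": 0, "az": 0, "tx": 0, "ty": 0, "tz": -140, "jaw": -1}
    - {"ax": 0, "ay": 0, "az": 0.03, "tx": 9, "ty": 50, "tz": -140, "jaw": -1}
    - {"ax": 0, "ay": 0, "az": 0.07, "tx": 20, "ty": 105, "tz": -140, "jaw": -1}
    - {"ax": 0, "ay": 0, "az": 0.11, "tx": 30, "ty": 160, "tz": -140, "jaw": -1}
    - {"ax": 0, "ay": 0, "az": 0.144, "tx": 36, "ty": 195, "tz": -140, "jaw": -1}
    - {"ax": 0, "ay": 0, "az": 0.144, "tx": 38, "ty": 204.5, "tz": -140, "jaw": -1}
    - {"ax": 0, "ay": 0, "az": 0.144, "tx": 38, "ty": 204.5, "tz": -100, "jaw": -1}
    - {"ax": 0, "ay": 0, "az": 0.144, "tx": 38, "ty": 204.5, "tz": -90, "jaw": -1}
    - {"ax": 0, "ay": 0, "az": 0.144, "tx": 38, "ty": 204.5, "tz": -90, "jaw": -1}
    - {"ax": 0, "ay": 0, "az": 0.144, "tx": 38, "ty": 204.5, "tz": -90, "jaw": -1}

```text
time: 33.17
position: [639.8, -265.5, 138.2]
tcp_rot: [0.686, 0.728, 0.0, 0.001]
force: [0.2, -0.3, 0.9]
width: 85.7
grasp_force: 0.0
```

```bash
python3 go.py 639.5 -265 30 3.5
```

```text
t 33.17 pos [ 639.845 -265.514  138.223] yhead 3.41 tilt 0.15 w 85.66995155786272 q [-0.567  0.53   1.316 -0.     1.293 -0.627] F [ 0.174 -0.34   0.948]
(639.5, -265.0, 30.0, 3.5) txyz [  0.705  -0.546 108.221] az -0.002 q6 about -0.45
```

Call:
send_rows:
  moves:
    - {"ax": 0, "ay": 0, "az": 0, "tx": 0, "ty": 0, "tz": 40, "jaw": -1}
    - {"ax": 0, "ay": 0, "az": 0, "tx": 0, "ty": 0, "tz": 75, "jaw": -1}
    - {"ax": 0, "ay": 0, "az": 0, "tx": 0, "ty": 0, "tz": 98, "jaw": -1}
    - {"ax": 0, "ay": 0, "az": 0, "tx": 0, "ty": 0, "tz": 105, "jaw": -1}
    - {"ax": 0, "ay": 0, "az": 0, "tx": 0, "ty": 0, "tz": 105, "jaw": -1}
    - {"ax": 0, "ay": 0, "az": 0, "tx": 0, "ty": 0, "tz": 105, "jaw": -1}
    - {"ax": 0, "ay": 0, "az": 0, "tx": 0, "ty": 0, "tz": 105, "jaw": 1}
    - {"ax": 0, "ay": 0, "az": 0, "tx": 0, "ty": 0, "tz": 105, "jaw": 1}
    - {"ax": 0, "ay": 0, "az": 0, "tx": 0, "ty": 0, "tz": 105, "jaw": 1}
    - {"ax": 0, "ay": 0, "az": 0, "tx": 0, "ty": 0, "tz": 105, "jaw": 1}
    - {"ax": 0, "ay": 0, "az": 0, "tx": 0, "ty": 0, "tz": 105, "jaw": 1}
    - {"ax": 0, "ay": 0, "az": 0, "tx": 0, "ty": 0, "tz": 105, "jaw": 1}
    - {"ax": 0, "ay": 0, "az": 0, "tx": 0, "ty": 0, "tz": 105, "jaw": 1}
    - {"ax": 0, "ay": 0, "az": 0, "tx": 0, "ty": 0, "tz": 105, "jaw": 1}
    - {"ax": 0, "ay": 0, "az": 0, "tx": 0, "ty": 0, "tz": 105, "jaw": 1}
    - {"ax": 0, "ay": 0, "az": 0, "tx": 0, "ty": 0, "tz": 105, "jaw": 1}

```text
time: 35.17
position: [639.5, -264.7, 31.5]
tcp_rot: [0.686, 0.728, 0.0, 0.0]
force: [1.1, -0.4, 2.1]
width: 13.5
grasp_force: 59.1
```

```bash
python3 go.py 413.5 -135.2 130 -78.3
```

```text
t 35.17 pos [ 639.462 -264.691   31.47 ] yhead 3.44 tilt 0.02 w 13.467000245231826 q [-0.567  0.653  1.366  0.     1.123 -0.627] F [ 1.105 -0.352  2.1  ]
(413.5, -135.2, 130.0, -78.3) txyz [ 142.792 -217.763  -98.613] az 1.427 q6 about 1.05
```

Call:
send_rows:
  moves:
    - {"ax": 0, "ay": 0, "az": 0, "tx": 0, "ty": 0, "tz": -20, "jaw": 1}
    - {"ax": 0, "ay": 0, "az": 0, "tx": 0, "ty": 0, "tz": -60, "jaw": 1}
    - {"ax": 0, "ay": 0, "az": 0, "tx": 0, "ty": 0, "tz": -115, "jaw": 1}
    - {"ax": 0, "ay": 0, "az": 0, "tx": 0, "ty": 0, "tz": -160, "jaw": 1}
    - {"ax": 0, "ay": 0, "az": 0.15, "tx": 15, "ty": -23, "tz": -160, "jaw": 1}
    - {"ax": 0, "ay": 0, "az": 0.32, "tx": 32, "ty": -49, "tz": -160, "jaw": 1}
    - {"ax": 0, "ay": 0, "az": 0.49, "tx": 49, "ty": -75, "tz": -160, "jaw": 1}
    - {"ax": 0, "ay": 0, "az": 0.66, "tx": 66, "ty": -101, "tz": -160, "jaw": 1}
    - {"ax": 0, "ay": 0, "az": 0.83, "tx": 83, "ty": -127, "tz": -160, "jaw": 1}
    - {"ax": 0, "ay": 0, "az": 1.0, "tx": 100, "ty": -153, "tz": -160, "jaw": 1}
    - {"ax": 0, "ay": 0, "az": 1.17, "tx": 117, "ty": -179, "tz": -160, "jaw": 1}
    - {"ax": 0, "ay": 0, "az": 1.32, "tx": 132, "ty": -202, "tz": -160, "jaw": 1}
    - {"ax": 0, "ay": 0, "az": 1.427, "tx": 142.5, "ty": -218, "tz": -160, "jaw": 1}
    - {"ax": 0, "ay": 0, "az": 1.427, "tx": 142.5, "ty": -218, "tz": -140, "jaw": 1}
    - {"ax": 0, "ay": 0, "az": 1.427, "tx": 142.5, "ty": -218, "tz": -100, "jaw": 1}
    - {"ax": 0, "ay": 0, "az": 1.427, "tx": 142.5, "ty": -218, "tz": -60, "jaw": 1}
    - {"ax": 0, "ay": 0, "az": 1.427, "tx": 142.5, "ty": -218, "tz": -50, "jaw": 1}
    - {"ax": 0, "ay": 0, "az": 1.427, "tx": 142.5, "ty": -218, "tz": -50, "jaw": 1}
    - {"ax": 0, "ay": 0, "az": 1.427, "tx": 142.5, "ty": -218, "tz": -50, "jaw": 1}

```text
time: 37.55
position: [414.5, -136.3, 83.2]
tcp_rot: [0.995, 0.102, 0.001, 0.001]
force: [0.2, 0.2, -2.8]
width: 13.1
grasp_force: 59.2
```

```bash
python3 go.py 413.5 -135.2 43 -78.3; python3 - <<'E'
from plant import manip
import cv2
from crop import crop
for n in("top","side"):
    c=manip.capture(n); cv2.imwrite(f"pics/{n}8_raw.png",c["image"][:,:,::-1])
crop('pics/side8_raw.png','pics/a.png',110,220,120,150)
crop('pics/top8_raw.png','pics/b.png',290,200,150,150)
im=cv2.hconcat([cv2.imread('pics/a.png'),cv2.imread('pics/b.png')])
cv2.imwrite('pics/mag1.png',cv2.resize(im,(800,444),interpolation=cv2.INTER_AREA))
E
```

```text
t 37.55 pos [ 414.479 -136.347   83.19 ] yhead -78.32 tilt 0.2 w 13.076885419176252 q [-0.596 -0.029  2.11  -0.     1.058  0.771] F [ 0.158  0.181 -2.835]
(413.5, -135.2, 43.0, -78.3) txyz [-0.822 -1.422 40.185] az -0.0 q6 about 1.05
```

View pics/mag1.png

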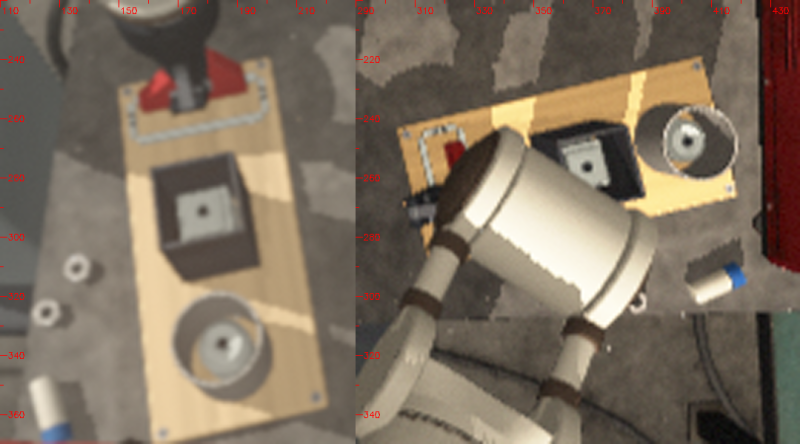

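The tube is down over the round post (side (222,343)). The magnet hangs over the slot with its ends at side raw (158,257) and (194,250). I check its centre.

```bash
python3 - <<'E'
from geo import *
a,b=at('s',158.3,256.8,52),at('s',193.8,250.4,52)
print(a,b,np.linalg.norm(b-a),np.degrees(np.arctan2(*(b-a)[::-1])),(a+b)/2)
E
```

```text
[ 366.50426487 -149.82606737] [ 453.63098944 -133.62119417] 88.62090074803716 10.536164547809303 [ 410.06762715 -141.72363077]
```

Call:
send_rows:
  moves:
    - {"ax": 0, "ay": 0, "az": 0, "tx": -2.5, "ty": 0, "tz": 10, "jaw": 1}
    - {"ax": 0, "ay": 0, "az": 0, "tx": -2.5, "ty": 0, "tz": 20, "jaw": 1}
    - {"ax": 0, "ay": 0, "az": 0, "tx": -2.5, "ty": 0, "tz": 29, "jaw": 1}
    - {"ax": 0, "ay": 0, "az": 0, "tx": -2.5, "ty": 0, "tz": 35, "jaw": 1}
    - {"ax": 0, "ay": 0, "az": 0, "tx": -2.5, "ty": 0, "tz": 37.5, "jaw": 1}
    - {"ax": 0, "ay": 0, "az": 0, "tx": -2.5, "ty": 0, "tz": 37.5, "jaw": 1}
    - {"ax": 0, "ay": 0, "az": 0, "tx": -2.5, "ty": 0, "tz": 37.5, "jaw": 1}

```text
time: 38.52
position: [411.0, -136.1, 44.0]
tcp_rot: [0.995, 0.102, 0.0, 0.0]
force: [-0.3, 0.1, -3.7]
width: 13.2
grasp_force: 59.3
```

Call:
send_rows:
  moves:
    - {"ax": 0, "ay": 0, "az": 0, "tx": 0, "ty": 0, "tz": 0.7, "jaw": 1}
    - {"ax": 0, "ay": 0, "az": 0, "tx": 0, "ty": 0, "tz": 1.4, "jaw": 1}
    - {"ax": 0, "ay": 0, "az": 0, "tx": 0, "ty": 0, "tz": 1.4, "jaw": 1}
    - {"ax": 0, "ay": 0, "az": 0, "tx": 0, "ty": 0, "tz": 1.4, "jaw": 1}

```text
time: 39.02
position: [411.0, -136.2, 43.4]
tcp_rot: [0.995, 0.102, -0.0, 0.0]
force: [-3.9, 1.5, 7.3]
width: 13.5
grasp_force: 61.1
```

Call:
send_rows:
  moves:
    - {"ax": 0, "ay": 0, "az": 0, "tx": 0, "ty": 0, "tz": 0, "jaw": -1}
    - {"ax": 0, "ay": 0, "az": 0, "tx": 0, "ty": 0, "tz": 0, "jaw": -1}
    - {"ax": 0, "ay": 0, "az": 0, "tx": 0, "ty": 0, "tz": 0, "jaw": -1}
    - {"ax": 0, "ay": 0, "az": 0, "tx": 0, "ty": 0, "tz": 0, "jaw": -1}
    - {"ax": 0, "ay": 0, "az": 0, "tx": 0, "ty": 0, "tz": 0, "jaw": -1}
    - {"ax": 0, "ay": 0, "az": 0, "tx": 0, "ty": 0, "tz": -20, "jaw": -1}
    - {"ax": 0, "ay": 0, "az": 0, "tx": 0, "ty": 0, "tz": -60, "jaw": -1}
    - {"ax": 0, "ay": 0, "az": 0, "tx": 0, "ty": 0, "tz": -120, "jaw": -1}
    - {"ax": 0, "ay": 0, "az": 0, "tx": 0, "ty": 0, "tz": -180, "jaw": -1}
    - {"ax": 0, "ay": 0, "az": 0, "tx": 0, "ty": -50, "tz": -200, "jaw": -1}
    - {"ax": 0, "ay": 0, "az": 0, "tx": 0, "ty": -100, "tz": -200, "jaw": -1}
    - {"ax": 0, "ay": 0, "az": 0, "tx": 0, "ty": -150, "tz": -200, "jaw": -1}
    - {"ax": 0, "ay": 0, "az": 0, "tx": 0, "ty": -190, "tz": -200, "jaw": -1}
    - {"ax": 0, "ay": 0, "az": 0, "tx": 0, "ty": -200, "tz": -200, "jaw": -1}
    - {"ax": 0, "ay": 0, "az": 0, "tx": 0, "ty": -200, "tz": -200, "jaw": -1}
    - {"ax": 0, "ay": 0, "az": 0, "tx": 0, "ty": -200, "tz": -200, "jaw": -1}

```text
time: 41.02
position: [370.5, 59.0, 242.4]
tcp_rot: [0.995, 0.101, -0.0, 0.0]
force: [0.8, 0.2, -0.3]
width: 85.4
grasp_force: 0.0
```

```bash
python3 - <<'E'
from plant import manip
import cv2
I=[]
for n in("top","side"):
    c=manip.capture(n); im=c["image"][:,:,::-1].copy(); cv2.imwrite(f"pics/{n}9_raw.png",im)
    I.append(im)
t,s=I
a=cv2.resize(t[140:300,110:430],(800,400)); b=cv2.resize(s[90:190,180:280],(200,200)); 
b=cv2.hconcat([cv2.resize(s[90:190,170:320],(300,200)),cv2.resize(s[220:370,110:310],(267,200)),cv2.resize(t[200:300,300:430],(233,200))])
cv2.imwrite('pics/final.png',cv2.vconcat([a,b]))
E
```

```text
(no output)
```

View pics/final.png

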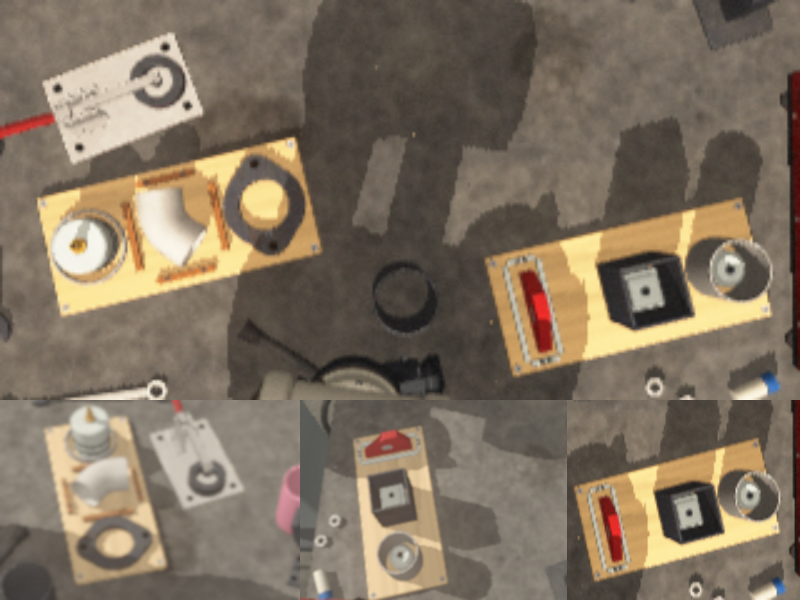

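All five parts are seated: plug in the collar (80,246), elbow in the bay (170,225), magnet upright in the slot (537,310), box over the square post (645,290) and tube over the round post (730,270). I hand in.

```bash
python3 -c "
from plant import manip
print(manip.close_job())"
```

```text
the job is handed in; nothing more can be done
None
```

Both weld kits are made up in the order asked and handed in at about 41 s; the final pictures show all five parts in their places, but the hand-in gave back no verdict.

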